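# Tighten a processor heat sink's four spring screws crosswise with a T-handle driver

## Robot

A 6-joint arm with a two-finger parallel gripper is mounted at the origin on the work surface. World frame = base frame: x ahead of the robot, y to its left, z up, the work surface at z = 0. Lengths are in m, angles in rad, forces in N, time in s.
With the tool pointing down it reaches from about 0.3 to 0.85 m from the base axis. Payload 4.2 kg.
Tool frame: the origin (TCP) lies on the centre line of the jaws, within the pads' length; the fingertips stand 14 mm ahead of it and the grasp point (between the pads) lies 5 mm behind it (tip_extent is the distance from the TCP to the fingertips, in m); z points along the fingers, x is the direction in which the jaws open and shut, and the axes are right-handed (so a half turn about z gives the same grasp; the last joint's range is limited). The gripper opens to 91 mm and grips with 3 to 60 N. Pads are 32 mm wide; open, the fingers measure 118 mm over their backs; the gripper's body (76 mm by 178 mm) begins 60 mm behind the grasp point.
Start: joints at [-1.329, 0.32, 1.565, -0, 1.257, -0.02], TCP at [0.149, -0.555, 0.228] pointing down, gripper open.
Joint ranges: [-3.11, 3.11], [-0.84, 2.01], [0.21, 2.61], [-1.34, 4.49], [0.05, 2.63], [-2.56, 2.56]. Speed limits (rad/s): [2.57, 2.57, 3.14, 3.14, 3.14, 3.14].

## Interface

Orientations are given as a rotation vector (axis times angle).
In Python, from cell import get_state, get_image, camera_info, job_done, tip_extent gives the robot as it stands. The module is installed in compiled form; this text tells all that it offers.
- The arm moves only by the tool apply_moves, never from a script. Its argument "commands" is a list that holds one entry, the list of rows, each a list of 7 numbers: the shift along the tool's x, y, z in m, then the turn, a rotation vector about the tool's x, y, z in degrees, then the gripper's target within -1 to 1 (fully open at 1, half-way at 0, shut at -1). A call has exactly 5 rows; each row shifts and turns the pose as measured when the row begins, along the tool's axes as they then stand; what a row does not reach is not made up. A row lasts 1/12 s, in which the tool goes at most 41.7 mm and 7.16 degrees, less where a joint would pass 70% of its speed; a pose out of reach is approached as far as the arm can. A call with a gripper value outside its range is refused whole. The fingers move at their own pace and stop on an object; "newtons" is the grip in N (left out, the last holds). Time passes only in rows, so rows that do not move let the fingers close, or fill a call up. It gives the time, the measured TCP pose, the force and the opening at its end, in the units of the state.
- get_state(): the state, without advancing time (a new reading comes with each control period).
- get_image(name): name is "side" or "top"; returns (picture, depth): 420x560x3 uint8, red, green, blue; 420x560 float32, m along the optical axis (not along the pixel's ray), 0 where there is no reading.
- camera_info(name): a dict with "intrinsics" (3x3 intrinsics, pixels), "extrinsics" (4x4, takes a point from world to camera coordinates). Camera axes: x right, y down, z forward; pixel columns grow to the right and rows downward; lengths in m; the calibration is good to about 2 mm. A picture is of the moment at which its call begins. camera_info takes no time and is no camera call.
- job_done(): hands the job in, once; it reports no verdict.
The state is a dict: "time_s": time; "joints": joint angles; "qvel": joint speeds; "effort": joint torques, N m; "ee_pos": TCP position; "tcp_rot": TCP orientation; "ft_force": force on the tool from outside, world axes, zero at the start; "torque": the same for the moment, N m; "opening": finger opening in m.
Only numpy, scipy, OpenCV 4.12 (cv2) and the standard library are available. Lean on these libraries where they do the work, as an engineer would, in place of code of your own. Each camera call takes 0.05 s, during which the arm holds its last target.

## Task

Take the blue T-handle driver from its rack and tighten the heat sink's four spring screws clockwise in cross order, each time going on to the screw diagonally opposite: first turn all four to about half way (roughly a tenth of a turn each), then, in cross order again, turn each firmly home against its stop without forcing it once it stops. Fit the bit with a light hand and never lean hard on the board, touch the board and heat sink only with the driver, and finally stand the driver back in its own hole in the rack, leaving the other things alone.

Things in the scene. Friction and masses are not known exactly. Their poses are not given: they have to be found in the camera images.
- driver: T-handle cross driver standing tip-down in the rack. Origin at the tip of its cross bit (lowest point), z up the shaft, x along the T-bar and along one blade. Bit: two crossed steel blades 17 mm wide and 3.4 mm thick, the lowest 4 mm tapering to 15 by 1.2 mm; from 10 to 45 mm up a round holder 18 mm diameter; then a 10 mm shaft; blue T-bar with black ends 90 (x) by 16 (y) by 20 mm (z) centred 110 mm above the tip: grip it there from above. About 0.3 kg.
- rack: grey driver rack, 70 mm (x) by 190 mm (y) by 60 mm high, origin at the centre of its underside. Carries the driver and two smaller screwdrivers (red and yellow handles, tops 116 and 109 mm above the bench, 88 and 128 mm from the driver's hole along the rack's y).
- rack_hole (a point): centre of the floor of the driver's own hole in the rack: the hole is round, 21 mm diameter with a 3 mm chamfer at its mouth, 42 mm deep, its floor 18 mm above the bench; the bit's tip rests on this point.
- fixture: white assembly plate 196 by 190 mm by 18 mm high with a blue processor board on it and, in the board's middle, an aluminium finned heat sink 120 by 120 mm, its fins (66 mm above the bench) cut away at the four corners round the four spring screws. Origin at the centre of the plate's underside, z up. The plate is fixed to the bench and carries board and heat sink.
- seat_a (a point): on the upright axis of screw a (the heat sink's +x +y corner in the plate's frame, 43 mm from the middle both ways), at the floor of the cross slot in its head, where the bit's tip sits when fully in. The steel head is round, 20 mm diameter; the two crossed slots are 5.5 mm wide, 7 mm deep, open at the rim; the head's top is 7 mm above this point. The screw diagonally across from it is c.
- seat_b (a point): on the upright axis of screw b (the heat sink's +x -y corner in the plate's frame, 43 mm from the middle both ways), at the floor of the cross slot in its head, where the bit's tip sits when fully in. The steel head is round, 20 mm diameter; the two crossed slots are 5.5 mm wide, 7 mm deep, open at the rim; the head's top is 7 mm above this point. The screw diagonally across from it is d.
- seat_c (a point): on the upright axis of screw c (the heat sink's -x -y corner in the plate's frame, 43 mm from the middle both ways), at the floor of the cross slot in its head, where the bit's tip sits when fully in. The steel head is round, 20 mm diameter; the two crossed slots are 5.5 mm wide, 7 mm deep, open at the rim; the head's top is 7 mm above this point. The screw diagonally across from it is a.
- seat_d (a point): on the upright axis of screw d (the heat sink's -x +y corner in the plate's frame, 43 mm from the middle both ways), at the floor of the cross slot in its head, where the bit's tip sits when fully in. The steel head is round, 20 mm diameter; the two crossed slots are 5.5 mm wide, 7 mm deep, open at the rim; the head's top is 7 mm above this point. The screw diagonally across from it is b.
- board (a joint): how far the board with heat sink and screws is pressed down, in m: 0 at rest; it bows by about 1 mm per 10 N between its standoffs and springs back. Beyond 3 mm it is damaged.
- screw_a (a joint): turn of screw a in rad, clockwise from above positive: 0 to 0.15 at the start, 1.3 home, where its shoulder meets a hard stop. Its thread resists with 0.06 to 0.08 N m and keeps it where it is left. At 0 one slot of the unstrained head points 5 degrees left (anticlockwise) of the plate's x. A yellow dot on its washer turns with it.
- screw_b (a joint): turn of screw b in rad, clockwise from above positive: 0 to 0.15 at the start, 1.3 home, where its shoulder meets a hard stop. Its thread resists with 0.06 to 0.08 N m and keeps it where it is left. At 0 one slot of the unstrained head points 30 degrees left (anticlockwise) of the plate's x. A yellow dot on its washer turns with it.
- screw_c (a joint): turn of screw c in rad, clockwise from above positive: 0 to 0.15 at the start, 1.3 home, where its shoulder meets a hard stop. Its thread resists with 0.06 to 0.08 N m and keeps it where it is left. At 0 one slot of the unstrained head points 55 degrees left (anticlockwise) of the plate's x. A yellow dot on its washer turns with it.
- screw_d (a joint): turn of screw d in rad, clockwise from above positive: 0 to 0.15 at the start, 1.3 home, where its shoulder meets a hard stop. Its thread resists with 0.06 to 0.08 N m and keeps it where it is left. At 0 one slot of the unstrained head points 75 degrees left (anticlockwise) of the plate's x. A yellow dot on its washer turns with it.
- strain_a (a joint): elastic wind-up of screw a's head on its thin shank, in rad, clockwise positive, 0 when let go: 1 rad per 1.6 N m, so about 0.05 while running in and rising fast once the screw stands at its stop. Beyond 0.25 (0.4 N m) the shank is overstrained.
- strain_b (a joint): elastic wind-up of screw b's head on its thin shank, in rad, clockwise positive, 0 when let go: 1 rad per 1.6 N m, so about 0.05 while running in and rising fast once the screw stands at its stop. Beyond 0.25 (0.4 N m) the shank is overstrained.
- strain_c (a joint): elastic wind-up of screw c's head on its thin shank, in rad, clockwise positive, 0 when let go: 1 rad per 1.6 N m, so about 0.05 while running in and rising fast once the screw stands at its stop. Beyond 0.25 (0.4 N m) the shank is overstrained.
- strain_d (a joint): elastic wind-up of screw d's head on its thin shank, in rad, clockwise positive, 0 when let go: 1 rad per 1.6 N m, so about 0.05 while running in and rising fast once the screw stands at its stop. Beyond 0.25 (0.4 N m) the shank is overstrained.
- screwdriver_red: red screwdriver in the rack; not part of the job, leave it where it is.
- screwdriver_yellow: yellow screwdriver in the rack; not part of the job, leave it where it is.
- flux_bottle: white flux bottle 44 mm diameter, 95 mm high; not part of the job, leave it where it is.
- solder_reel: aluminium solder reel 60 mm diameter, 40 mm high; not part of the job, leave it where it is.
- screw_dish: black screw dish 90 by 70 mm; not part of the job, leave it where it is.
- small_sink: small spare heat sink 60 mm square; not part of the job, leave it where it is.
- spare_board: small spare blue board 100 by 70 mm; not part of the job, leave it where it is.

How it is judged:
On the way, in this order (a step that is already met when the one before it is completed fails the run):
1. the driver is lifted out of its rack (z of driver in the frame of rack_hole above 0.045 m), for 0.1 s.
2. all four screws are turned to about half way (0.35 to 1.0 rad) (value of joint screw_a between 0.35 and 1 rad and value of joint screw_b between 0.35 and 1 rad and value of joint screw_c between 0.35 and 1 rad and value of joint screw_d between 0.35 and 1 rad), for 0.1 s.
3. all four screws are home at their stops (1.24 rad or more) (value of joint each of screw_a, screw_b, screw_c, screw_d above 1.24 rad), for 0.1 s.
At the end, for the whole second after the job is handed in: All four screws stand home at 1.24 rad or more; the driver stands at rest in its own hole in the rack, its tip within 6 mm of the hole's floor and axis, upright to 0.15 rad, let go (all of step 3 and horizontal distance between driver and rack_hole below 0.006 m and z of driver in the frame of rack_hole below 0.006 m and angle between driver's own z axis and vertical below 0.15 rad and linear speed of driver below 0.02 m/s); the robot touches nothing.
It fails at once if a screw is taken beyond 1.0 rad while another is still below 0.35 rad (not a little each pass) ((value of joint screw_a above 1 rad and value of joint screw_b below 0.35 rad) or (value of joint screw_a above 1 rad and value of joint screw_c below 0.35 rad) or (value of joint screw_a above 1 rad and value of joint screw_d below 0.35 rad) or (value of joint screw_b above 1 rad and value of joint screw_a below 0.35 rad) or (value of joint screw_b above 1 rad and value of joint screw_c below 0.35 rad) or (value of joint screw_b above 1 rad and value of joint screw_d below 0.35 rad) or (value of joint screw_c above 1 rad and value of joint screw_a below 0.35 rad) or (value of joint screw_c above 1 rad and value of joint screw_b below 0.35 rad) or (value of joint screw_c above 1 rad and value of joint screw_d below 0.35 rad) or (value of joint screw_d above 1 rad and value of joint screw_a below 0.35 rad) or (value of joint screw_d above 1 rad and value of joint screw_b below 0.35 rad) or (value of joint screw_d above 1 rad and value of joint screw_c below 0.35 rad)).
It fails at once if not in cross order: in the first pass two neighbouring screws are past 0.35 rad while the other two are not, or in the second past 1.0 rad (((value of joint each of screw_a, screw_b above 0.35 rad and value of joint each of screw_c, screw_d below 0.35 rad) or (value of joint each of screw_b, screw_c above 0.35 rad and value of joint each of screw_a, screw_d below 0.35 rad) or (value of joint each of screw_c, screw_d above 0.35 rad and value of joint each of screw_a, screw_b below 0.35 rad) or (value of joint each of screw_d, screw_a above 0.35 rad and value of joint each of screw_b, screw_c below 0.35 rad)) or ((value of joint each of screw_a, screw_b above 1 rad and value of joint each of screw_c, screw_d below 1 rad) or (value of joint each of screw_b, screw_c above 1 rad and value of joint each of screw_a, screw_d below 1 rad) or (value of joint each of screw_c, screw_d above 1 rad and value of joint each of screw_a, screw_b below 1 rad) or (value of joint each of screw_d, screw_a above 1 rad and value of joint each of screw_b, screw_c below 1 rad))).
It fails at once if a screw is forced against its stop and overstrained (head wound up more than 0.25 rad, over 0.4 N m) (value of joint any of strain_a, strain_b, strain_c, strain_d above 0.25 rad).
It fails at once if the board is bowed more than 3 mm (pressed with over 30 N), or the fingers or the arm touch the board, heat sink or screws (value of joint board above 0.003 m or contact force between any of the fingers, the arm and fixture above 3 N).
It fails at once if another thing on the bench is moved by more than 20 mm (distance of any of screwdriver_red, screwdriver_yellow, flux_bottle, solder_reel, screw_dish, small_sink, spare_board from where it was at the start of the episode above 0.02 m).
It also fails if it takes over 72 s, if anything falls off the work surface, if the arm or the gripper's body presses on something with over 40 N, if the wrist force passes 120 N, or if a joint passes its speed limit or range.

## Working session

There is one attempt and no reset: what is moved stays moved. The work goes in short steps, Python scripts to look and compute and a tool call to move; the robot and the scene stay as the last step left them, time stands still between calls to the robot, and variables do not carry over. Pictures are saved under pics/ and viewed, and the job is handed in when it is done.

Besides the shell and the picture viewer there is one more tool, called after "Call:" by a JSON object that holds its "name" and its "arguments". apply_moves: Moves the arm, as the interface text tells. Its arguments: {"type":"object","properties":{"commands":{"type":"array","items":{"type":"array","items":{"type":"array","items":{"type":"number"}}}},"newtons":{"type":"number"}},"required":["commands"]}

```bash
mkdir -p pics
python3 - <<'E'
from cell import *
import cv2,numpy as np
print(get_state(),tip_extent)
for n in("side","top"):
    p,d=get_image(n);cv2.imwrite(f"pics/{n}0.png",p[:,:,::-1]);np.savez(f"{n}0.npz",p=p,d=d)
    i=camera_info(n);print(n,i["intrinsics"],i["extrinsics"])
E
```

```text
{'time_s': 0.0, 'joints': array([-1.32903598e+00,  3.20313946e-01,  1.56566345e+00,  8.36478405e-06,
        1.25737243e+00, -2.00040976e-02]), 'qvel': array([ 0.00032647,  0.00087274,  0.00062262, -0.00178927, -0.00125778,
       -0.00045211]), 'effort': array([ 3.81852311e-03, -4.12460375e+01, -2.31970918e+01,  7.31383986e-02,
        4.55560943e-02, -1.38817222e-04]), 'ee_pos': array([ 0.14869083, -0.55495953,  0.22711363]), 'tcp_rot': array([-2.49148102e+00,  1.91185491e+00,  2.14714490e-03]), 'ft_force': array([-0.55106565, -0.10664033,  0.00197152]), 'torque': array([ 0.04482554,  0.01303488, -0.02842417]), 'opening': 0.09124486028463782} 0.014
side [[419.26697153   0.         281.45715246]
 [  0.         419.26697153 218.721137  ]
 [  0.           0.           1.        ]] [[-0.94580355 -0.32460067 -0.00948958  0.60859595]
 [-0.20723728  0.62581903 -0.75193301  0.19091407]
 [ 0.25001672 -0.70921432 -0.65917122  1.05389173]
 [ 0.          0.          0.          1.        ]]
top [[423.79917925   0.         285.30750691]
 [  0.         423.79917925 211.32290133]
 [  0.           0.           1.        ]] [[-0.01117231 -0.99993535  0.00211559  0.00380069]
 [-0.99718897  0.01098481 -0.07411812  0.6140873 ]
 [ 0.07409009 -0.00293771 -0.99724723  1.40893389]
 [ 0.          0.          0.          1.        ]]
```

View pics/side0.png

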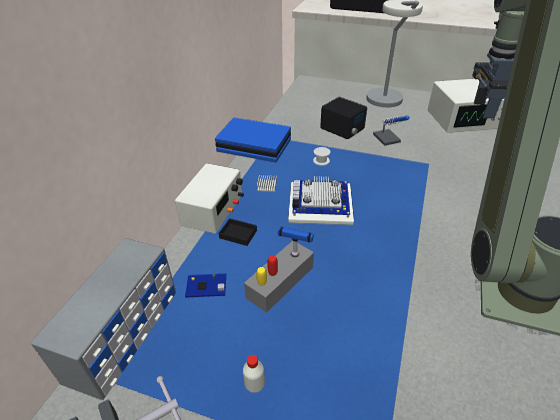

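View pics/top0.png

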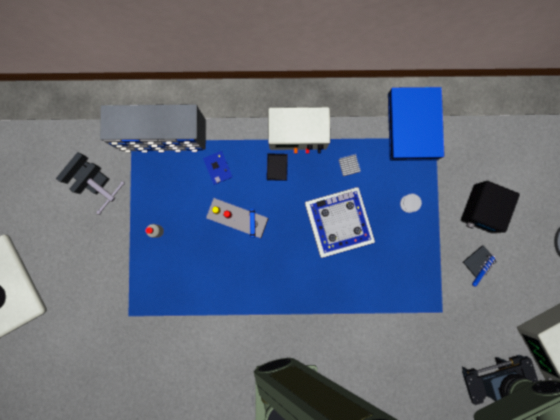

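```bash
cat > h.py <<'E'
import numpy as np,cv2
from cell import *
from scipy.spatial.transform import Rotation as R
def ray(n,uv):
    i=camera_info(n);K=i["intrinsics"];E=i["extrinsics"]
    d=np.linalg.inv(K)@[uv[0],uv[1],1];Rm=E[:3,:3];o=-Rm.T@E[:3,3];return o,Rm.T@d
def onz(n,uv,z):
    o,d=ray(n,uv);return o+d*(z-o[2])/d[2]
def proj(n,P):
    i=camera_info(n);E=i["extrinsics"];c=E[:3,:3]@np.asarray(P)+E[:3,3];c=i["intrinsics"]@c;return c[:2]/c[2]
def depthpt(n,d,u,v):
    o,r=ray(n,(u,v));return o+r*d[v,u]
E
python3 - <<'E'
import numpy as np,cv2
t=np.load("top0.npz")["p"][:,:,::-1];s=np.load("side0.npz")["p"][:,:,::-1]
a=cv2.resize(t[180:265,295:385],None,fx=6,fy=6,interpolation=cv2.INTER_CUBIC)
cv2.imwrite("pics/a.png",a)
cv2.imwrite("pics/b.png",cv2.resize(t[190:245,195:275],None,fx=8,fy=8,interpolation=cv2.INTER_CUBIC))
cv2.imwrite("pics/c.png",cv2.resize(s[165:235,280:365],None,fx=8,fy=8,interpolation=cv2.INTER_CUBIC))
cv2.imwrite("pics/d.png",cv2.resize(s[215:315,235:325],None,fx=6,fy=6,interpolation=cv2.INTER_CUBIC))
E
```

```text
(no output)
```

View pics/a.png

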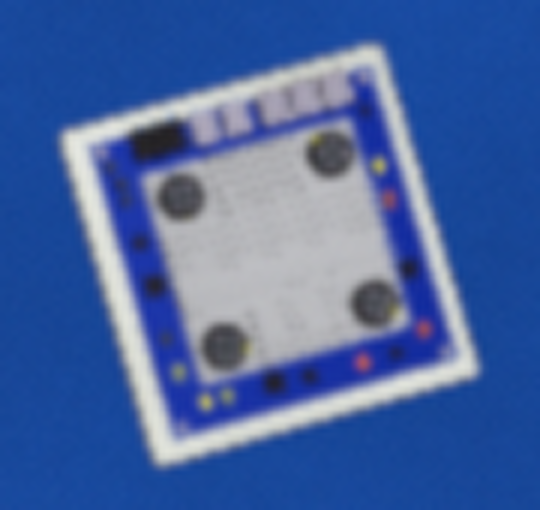

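View pics/b.png

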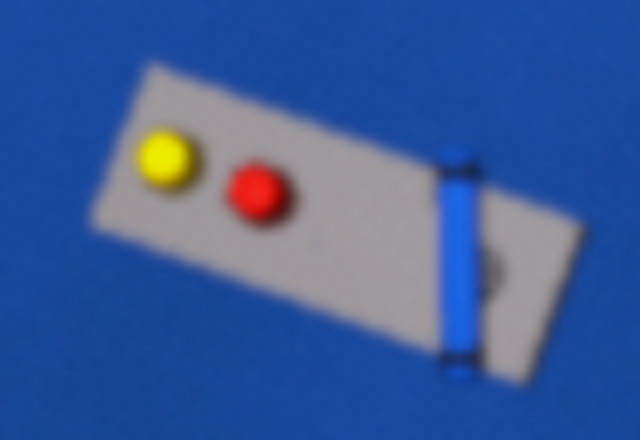

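View pics/c.png

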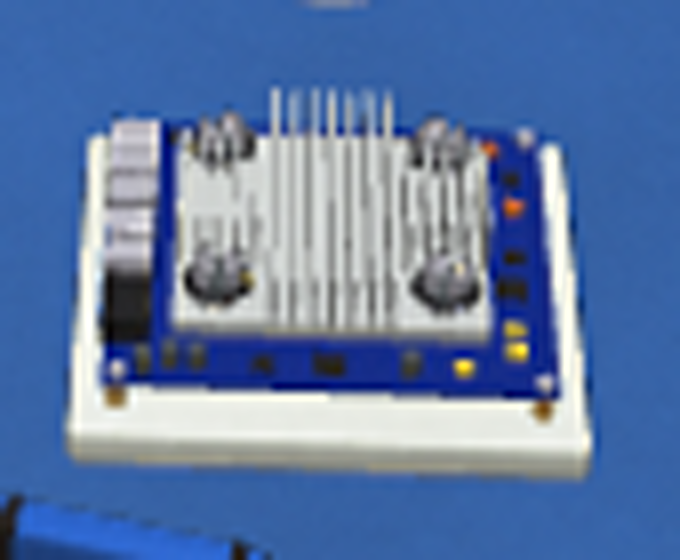

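View pics/d.png

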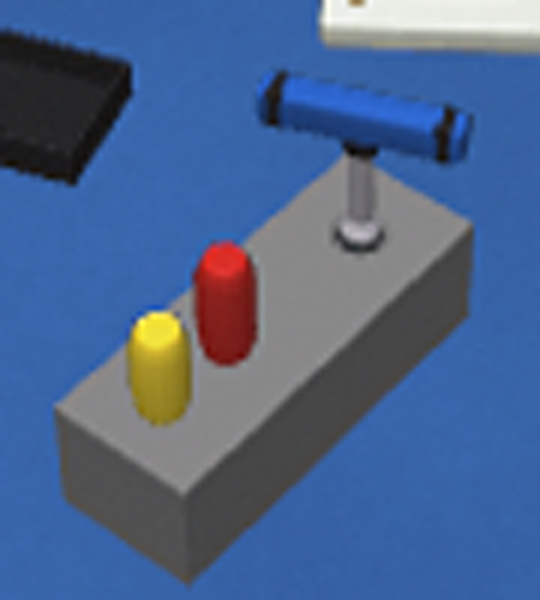

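Run:
```python
from h import *
for n in("top","side"):
    ps=[get_image(n) for _ in range(6)]
    print(np.std([p[0].astype(float) for p in ps],0).mean(), np.std([p[1] for p in ps],0).mean())
    np.savez(n+"avg.npz",p=np.mean([p[0].astype(float) for p in ps],0),d=np.median([p[1] for p in ps],0))
t=np.load("topavg.npz");p=t["p"];d=t["d"]
# plate: white or anything not mat within crop
hsv=cv2.cvtColor(p.astype(np.uint8),cv2.COLOR_RGB2HSV)
def crop(p,y0,y1,x0,x1,f,fn):
    q=cv2.resize(p[y0:y1,x0:x1,::-1].astype(np.float32),None,fx=f,fy=f,interpolation=cv2.INTER_CUBIC)
    cv2.imwrite(fn,np.clip((q-20)*1.3,0,255).astype(np.uint8))
crop(p,196,250,308,370,12,"pics/a2.png")
s=np.load("sideavg.npz")["p"]
crop(s,172,210,296,346,14,"pics/c2.png")
# height check
for (u,v) in ((316,190+35),(325,213),(350,206),(358,230),(332,238),(340,222),(254,222),(235,215),(227,214),(215,210)):
    print((u,v),depthpt("top",d,u,v).round(4),p[v,u].round())
```

```text
0.6843070324038899 0.017261827
0.5384281200243688 0.01433757
(316, 225) [ 0.5664 -0.1053  0.0313] [ 99. 111. 181.]
(325, 213) [ 0.6048 -0.134   0.0535] [74. 77. 84.]
(350, 206) [ 0.6273 -0.2176  0.0512] [76. 78. 85.]
(358, 230) [ 0.5475 -0.2422  0.0515] [82. 83. 91.]
(332, 238) [ 0.5221 -0.1555  0.0541] [70. 72. 79.]
(340, 222) [ 0.5748 -0.1838  0.0478] [182. 183. 187.]
(254, 222) [0.5734 0.0948 0.1377] [ 39.  77. 170.]
(235, 215) [0.6009 0.1624 0.0614] [159. 154. 157.]
(227, 214) [0.6007 0.1813 0.116 ] [238.  35.  26.]
(215, 210) [0.6144 0.2204 0.1087] [236. 232.   0.]
```

View pics/a2.png

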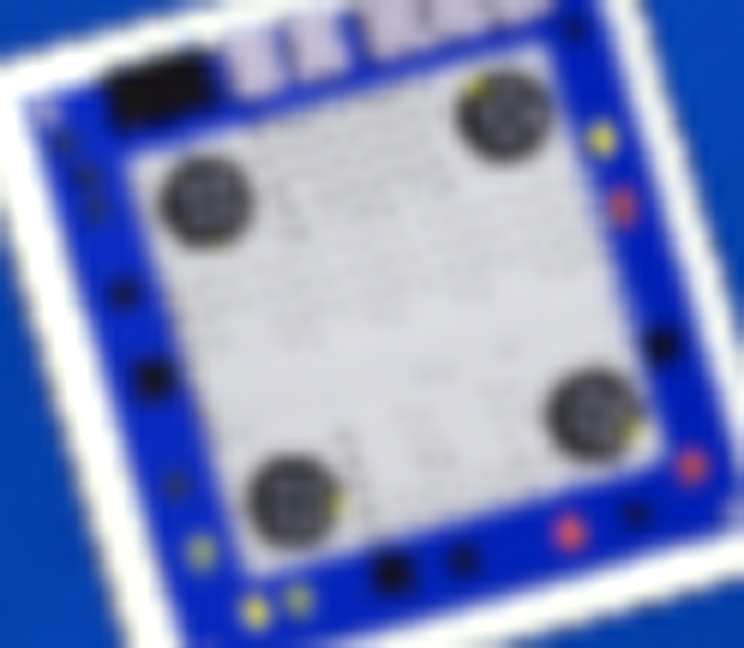

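View pics/c2.png

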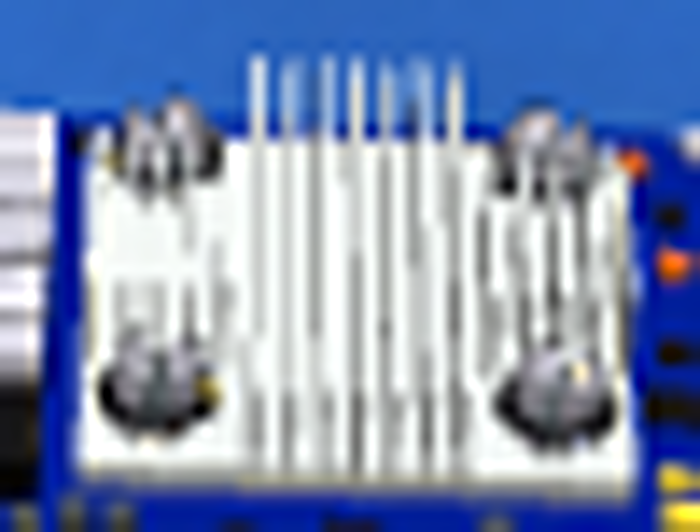

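Run:
```python
from h import *
t=np.load("topavg.npz");p=t["p"];d=t["d"]
g=p.mean(2)
# plate: white mask outer contour, subpixel via upsample
f=8
up=cv2.resize(p[180:265,295:385].astype(np.float32),None,fx=f,fy=f,interpolation=cv2.INTER_CUBIC)
red=up[:,:,0]
m=(red>120).astype(np.uint8)
c=max(cv2.findContours(m,cv2.RETR_EXTERNAL,cv2.CHAIN_APPROX_NONE)[0],key=cv2.contourArea)
uv=(c[:,0,:]+0.5)/f-0.5+[295,180]
P=np.array([onz("top",q,0.018) for q in uv])[:,:2]
r=cv2.minAreaRect((P*1000).astype(np.float32));print("plate",r)
# screws: dark blobs
gu=cv2.cvtColor(np.clip(up,0,255).astype(np.uint8),cv2.COLOR_RGB2GRAY)
yaw=np.deg2rad(14.7)
heads={}
dm=((up.max(2)<130)&((up[:,:,2]-up[:,:,0])<30)).astype(np.uint8)
for c in cv2.findContours(dm,cv2.RETR_EXTERNAL,cv2.CHAIN_APPROX_NONE)[0]:
    A=cv2.contourArea(c)/f/f
    if A>20:
        (x,y),rad=cv2.minEnclosingCircle(c);M=cv2.moments(c);x=M["m10"]/M["m00"];y=M["m01"]/M["m00"]
        u=((x+.5)/f-.5+295,(y+.5)/f-.5+180);print("blob",np.round(u,2),round(A,1),onz("top",u,0.050).round(4))
```

```text
plate ((577.1303100585938, -185.36920166015625), (197.82635498046875, 192.024658203125), 15.339027404785156)
blob [331.87 237.35] 47.4 [ 0.5243 -0.1556  0.05  ]
blob [356.91 230.15] 48.1 [ 0.5471 -0.2388  0.05  ]
blob [324.64 212.4 ] 47.3 [ 0.607  -0.1332  0.05  ]
blob [349.51 205.23] 46.6 [ 0.63   -0.2162  0.05  ]
blob [320.66 202.52] 33.9 [ 0.6401 -0.1206  0.05  ]
```

Run:
```python
from h import *
from scipy.ndimage import map_coordinates
for n in("top","side"):
  p=np.load(n+"avg.npz")["p"]; g=p.mean(2)
  for nm,C in dict(UL=(.607,-.1332),UR=(.630,-.2162),LR=(.5471,-.2388),LL=(.5243,-.1556)).items():
    th=np.deg2rad(np.arange(0,360,3)); out=[]
    for r in(.006,.008,.009):
      P=[proj(n,(C[0]+r*np.cos(a),C[1]+r*np.sin(a),.052)) for a in th]
      P=np.array(P);v=map_coordinates(g,[P[:,1],P[:,0]],order=3)
      h=(v*np.exp(-4j*th)).mean()   # v~cos4(th-th0): bright at th0
      out.append((round(abs(h),1),round(np.rad2deg(np.angle(-h))/4%90)))
    # dot
    Y=[]
    hy=(p[:,:,0]+p[:,:,1])/2-p[:,:,2]
    r=np.arange(.008,.0145,.0005);
    best=max(((map_coordinates(hy,[[q[1]],[q[0]]],order=3)[0],np.rad2deg(a),rr) for rr in r for a in th for q in [proj(n,(C[0]+rr*np.cos(a),C[1]+rr*np.sin(a),.043))]))
    print(n,nm,"dark slot world angle mod90",out,"dot",np.round(best,4))
```

```text
Traceback (most recent call last):
  File "h.py", line 10, in proj
    i=camera_info(n);E=i["extrinsics"];c=E[:3,:3]@np.asarray(P)+E[:3,3];c=i["intrinsics"]@c;return c[:2]/c[2]
ValueError: time passes only in moves, steps and waits
```

```bash
sed -i 's/^def ray/import functools\ncamera_info=functools.lru_cache(None)(camera_info)\ndef ray/' h.py
cat > slots.py <<'E'
from h import *
from scipy.ndimage import map_coordinates
for n in("top","side"):
  p=np.load(n+"avg.npz")["p"]; g=p.mean(2)
  for nm,C in dict(UL=(.607,-.1332),UR=(.630,-.2162),LR=(.5471,-.2388),LL=(.5243,-.1556)).items():
    th=np.deg2rad(np.arange(0,360,3)); out=[]
    for r in(.006,.008,.009):
      P=[proj(n,(C[0]+r*np.cos(a),C[1]+r*np.sin(a),.052)) for a in th]
      P=np.array(P);v=map_coordinates(g,[P[:,1],P[:,0]],order=3)
      h=(v*np.exp(-4j*th)).mean()   # v~cos4(th-th0): bright at th0
      out.append((round(abs(h),1),round(np.rad2deg(np.angle(-h.conjugate()))/4%90)))
    # dot
    Y=[]
    hy=(p[:,:,0]+p[:,:,1])/2-p[:,:,2]
    r=np.arange(.008,.0145,.0005);
    best=max(((map_coordinates(hy,[[q[1]],[q[0]]],order=3)[0],np.rad2deg(a),rr) for rr in r for a in th for q in [proj(n,(C[0]+rr*np.cos(a),C[1]+rr*np.sin(a),.043))]))
    print(n,nm,"dark slot world angle mod90",out,"dot",np.round(best,4))
E
python3 slots.py
```

```text
top UL dark slot world angle mod90 [(np.float64(1.8), 11), (np.float64(2.1), 11), (np.float64(1.8), 12)] dot [4.3275e+00 2.0400e+02 1.1500e-02]
top UR dark slot world angle mod90 [(np.float64(1.8), 42), (np.float64(1.7), 41), (np.float64(1.0), 36)] dot [3.81684e+01 3.60000e+01 1.10000e-02]
top LR dark slot world angle mod90 [(np.float64(1.1), 65), (np.float64(1.3), 64), (np.float64(0.9), 69)] dot [2.88218e+01 2.52000e+02 1.25000e-02]
top LL dark slot world angle mod90 [(np.float64(1.1), 85), (np.float64(0.7), 85), (np.float64(0.3), 89)] dot [3.06226e+01 2.64000e+02 1.35000e-02]
side UL dark slot world angle mod90 [(np.float64(1.6), 10), (np.float64(2.6), 14), (np.float64(2.7), 17)] dot [2.15951e+01 2.40000e+02 1.40000e-02]
side UR dark slot world angle mod90 [(np.float64(5.6), 51), (np.float64(0.3), 14), (np.float64(4.9), 9)] dot [2.10812e+01 3.39000e+02 1.40000e-02]
side LR dark slot world angle mod90 [(np.float64(5.3), 88), (np.float64(6.5), 9), (np.float64(4.0), 16)] dot [2.9573e+00 1.9200e+02 9.5000e-03]
side LL dark slot world angle mod90 [(np.float64(1.3), 63), (np.float64(1.6), 10), (np.float64(3.9), 10)] dot [1.15507e+01 2.16000e+02 1.40000e-02]
```

Run:
```python
from h import *
t=np.load("topavg.npz");p=t["p"];d=t["d"]
pts=[]
for v in range(195,250):
  for u in range(200,280):
    P=depthpt("top",d,u,v)
    pts.append((u,v,*P))
pts=np.array(pts)
m=(pts[:,4]>.122)&(pts[:,4]<.15)
q=pts[m];print(len(q),q[:,4].mean(),q[:,4].std())
r=cv2.minAreaRect((q[:,2:4]*1000).astype(np.float32));print("bar by depth",r, q[:,2:4].mean(0))
pc=np.cov(q[:,2:4].T);w,V=np.linalg.eigh(pc);print("dir",V[:,1],np.rad2deg(np.arctan2(V[1,1],V[0,1])))
# rays of pixels mean on z=.138
print(onz("top",q[:,:2].mean(0),.138))
# rack by grey
f=8
up=cv2.resize(p[185:250,195:280].astype(np.float32),None,fx=f,fy=f,interpolation=cv2.INTER_CUBIC)
m=(up[:,:,0]>90).astype(np.uint8)
c=np.vstack([k for k in cv2.findContours(m,cv2.RETR_EXTERNAL,cv2.CHAIN_APPROX_NONE)[0] if cv2.contourArea(k)>2000])
uv=(c[:,0,:]+.5)/f-.5+[195,185]
P=np.array([onz("top",x,.06) for x in uv])[:,:2]
print("rack",cv2.minAreaRect((P*1000).astype(np.float32)))
for nm,lo,z in(("red",lambda x:(x[:,:,0]>150)&(x[:,:,1]<100),.116),("yel",lambda x:(x[:,:,0]>150)&(x[:,:,2]<80),.109)):
    M=cv2.moments(lo(up).astype(np.uint8),True);u=((M["m10"]/M["m00"]+.5)/f-.5+195,(M["m01"]/M["m00"]+.5)/f-.5+185)
    print(nm,onz("top",u,z-.005))
```

```text
153 0.1366856180140692 0.0027737337805811826
bar by depth ((570.6912231445312, 99.8915786743164), (87.24213409423828, 15.453746795654297), 0.13444504141807556) [0.5691106  0.10045705]
dir [-0.99983688 -0.01806139] -178.9651021430588
[0.5690216  0.10036067 0.138     ]
rack ((592.8554077148438, 157.74063110351562), (192.53382873535156, 72.33638763427734), 69.18988800048828)
red [0.6032653  0.18475802 0.111     ]
yel [0.61051169 0.20404238 0.104     ]
```

```bash
cat >> h.py <<'E'
def pose():
    s=get_state();return s,np.array(s["ee_pos"]),R.from_rotvec(s["tcp_rot"])
def down(phi):  # tool x at world angle phi deg, z down
    a=np.deg2rad(phi);x=np.array([np.cos(a),np.sin(a),0]);z=np.array([0,0,-1.]);return R.from_matrix(np.c_[x,np.cross(z,x),z])
def phi(Rm): x=Rm.as_matrix()[:,0];return np.rad2deg(np.arctan2(x[1],x[0]))
def rows(pt,ph,n,off=(0,0,0),p0=None,R0=None,grip=-1,minrows=None):
    """plan n rows; pt target of point (tool-frame offset off), interpolated"""
    s,p,Rm=pose()
    if p0 is not None:p=np.array(p0);Rm=R0
    off=np.array(off);Rt=down(ph)
    w=(Rm.inv()*Rt).as_rotvec();q0=p+Rm.apply(off);pt=np.array(pt,float);out=[]
    for k in range(1,n+1):
        Rk=(R.from_rotvec(w*(k/n)));Rn=Rm*Rk;pn=q0+(pt-q0)*k/n-Rn.apply(off)
        if k==1:pp,Rp=p,Rm
        out.append(np.r_[Rp.inv().apply(pn-pp),np.rad2deg((Rp.inv()*Rn).as_rotvec()),grip]);pp,Rp=pn,Rn
    for o in out:print([round(float(x),4) for x in o[:3]],[round(float(x),2) for x in o[3:6]])
    return pp,Rp
def st():
    s,p,Rm=pose();tl=Rm.as_matrix()[:,2]
    print("t",round(s["time_s"],2),"p",p.round(4),"phi",round(phi(Rm),2),"tilt",np.rad2deg(tl[:2]).round(2),"F",np.round(s["ft_force"],2),"T",np.round(s["torque"],3),"open",round(s["opening"],4),"j",np.round(s["joints"],2))
E
python3 - <<'E'
from h import *
st()
for q in((252.5,211.5),(252.5,234.75)):print(onz("top",q,.138))
rows((.570,.100,.24),90,20)
E
```

```text
t 0.7 p [ 0.1488 -0.5554  0.228 ] phi -75.0 tilt [ 0. -0.] F [0.85 0.15 0.26] T [-0.037 -0.01   0.018] open 0.0917 j [-1.33  0.32  1.56  0.    1.26 -0.02]
[0.60610253 0.09919728 0.138     ]
[0.5340065  0.09958919 0.138     ]
[-0.0262, -0.0288, -0.0006] [0.0, -0.0, -8.25]
[-0.0218, -0.0323, -0.0006] [0.0, -0.0, -8.25]
[-0.0169, -0.0351, -0.0006] [0.0, -0.0, -8.25]
[-0.0117, -0.0371, -0.0006] [0.0, -0.0, -8.25]
[-0.0063, -0.0384, -0.0006] [0.0, -0.0, -8.25]
[-0.0007, -0.0389, -0.0006] [0.0, -0.0, -8.25]
[0.0049, -0.0386, -0.0006] [0.0, -0.0, -8.25]
[0.0104, -0.0375, -0.0006] [0.0, -0.0, -8.25]
[0.0157, -0.0357, -0.0006] [0.0, -0.0, -8.25]
[0.0206, -0.033, -0.0006] [0.0, -0.0, -8.25]
[0.0252, -0.0297, -0.0006] [0.0, -0.0, -8.25]
[0.0292, -0.0258, -0.0006] [0.0, -0.0, -8.25]
[0.0326, -0.0214, -0.0006] [0.0, -0.0, -8.25]
[0.0353, -0.0165, -0.0006] [0.0, -0.0, -8.25]
[0.0373, -0.0112, -0.0006] [0.0, -0.0, -8.25]
[0.0385, -0.0058, -0.0006] [0.0, -0.0, -8.25]
[0.039, -0.0002, -0.0006] [0.0, -0.0, -8.25]
[0.0386, 0.0054, -0.0006] [0.0, -0.0, -8.25]
[0.0374, 0.0109, -0.0006] [0.0, -0.0, -8.25]
[0.0355, 0.0161, -0.0006] [0.0, -0.0, -8.25]
```

Run:
```python
from h import *
rows((.570,.0995,.20),-90,20)
```

```text
[-0.0262, -0.0288, 0.0014] [-0.0, -0.0, 0.75]
[-0.0266, -0.0285, 0.0014] [-0.0, -0.0, 0.75]
[-0.0269, -0.0281, 0.0014] [-0.0, -0.0, 0.75]
[-0.0273, -0.0278, 0.0014] [-0.0, -0.0, 0.75]
[-0.0277, -0.0274, 0.0014] [-0.0, -0.0, 0.75]
[-0.028, -0.027, 0.0014] [-0.0, -0.0, 0.75]
[-0.0284, -0.0267, 0.0014] [-0.0, -0.0, 0.75]
[-0.0287, -0.0263, 0.0014] [-0.0, -0.0, 0.75]
[-0.029, -0.0259, 0.0014] [-0.0, -0.0, 0.75]
[-0.0294, -0.0255, 0.0014] [-0.0, -0.0, 0.75]
[-0.0297, -0.0252, 0.0014] [-0.0, -0.0, 0.75]
[-0.03, -0.0248, 0.0014] [-0.0, -0.0, 0.75]
[-0.0304, -0.0244, 0.0014] [-0.0, -0.0, 0.75]
[-0.0307, -0.024, 0.0014] [-0.0, -0.0, 0.75]
[-0.031, -0.0236, 0.0014] [-0.0, -0.0, 0.75]
[-0.0313, -0.0232, 0.0014] [-0.0, -0.0, 0.75]
[-0.0316, -0.0227, 0.0014] [-0.0, -0.0, 0.75]
[-0.0319, -0.0223, 0.0014] [-0.0, -0.0, 0.75]
[-0.0322, -0.0219, 0.0014] [-0.0, -0.0, 0.75]
[-0.0325, -0.0215, 0.0014] [-0.0, -0.0, 0.75]
```

Call:
{"name": "apply_moves", "arguments": {"commands": [[[-0.027,-0.028,0,0,0,0.75,0],[-0.027,-0.028,0,0,0,0.75,0],[-0.027,-0.028,0,0,0,0.75,0],[-0.027,-0.028,0,0,0,0.75,0],[-0.027,-0.028,0,0,0,0.75,0]]], "newtons": 50}}

```text
time_s: 1.12
ee_pos: [0.2536, -0.3931, 0.2262]
tcp_rot: [2.411, -2.008, 0.004]
ft_force: [1.1, -0.4, 0.6]
opening: 0.0606
```

Call:
{"name": "apply_moves", "arguments": {"commands": [[[-0.029,-0.026,0,0,0,0.75,0],[-0.029,-0.026,0,0,0,0.75,0],[-0.029,-0.026,0,0,0,0.75,0],[-0.029,-0.026,0,0,0,0.75,0],[-0.029,-0.026,0,0,0,0.75,0]]]}}

```text
time_s: 1.53
ee_pos: [0.363, -0.2216, 0.2265]
tcp_rot: [2.337, -2.094, 0.01]
ft_force: [0.5, -0.0, 0.4]
opening: 0.0454
```

Call:
{"name": "apply_moves", "arguments": {"commands": [[[-0.03,-0.0245,0,0,0,0.75,0],[-0.03,-0.0245,0,0,0,0.75,0],[-0.03,-0.0245,0,0,0,0.75,0],[-0.03,-0.0245,0,0,0,0.75,0],[-0.03,-0.0245,0,0,0,0.75,0]]]}}

```text
time_s: 1.95
ee_pos: [0.4763, -0.0526, 0.2276]
tcp_rot: [2.266, -2.174, 0.018]
ft_force: [0.2, -0.6, 0.3]
opening: 0.0454
```

Run:
```python
from h import *
st();rows((.570,.0995,.19),-90,5)
```

```text
t 1.95 p [ 0.4763 -0.0526  0.2276] phi -87.64 tilt [ 0.42 -0.51] F [ 0.2  -0.6   0.34] T [-0.069 -0.012  0.031] open 0.0454 j [-0.13  0.16  1.78 -0.01  1.19  1.4 ]
[-0.0297, -0.0199, 0.0074] [-0.08, -0.1, 0.47]
[-0.0298, -0.0197, 0.0074] [-0.08, -0.1, 0.47]
[-0.03, -0.0195, 0.0074] [-0.08, -0.1, 0.47]
[-0.0301, -0.0192, 0.0075] [-0.08, -0.1, 0.47]
[-0.0303, -0.019, 0.0075] [-0.08, -0.1, 0.47]
```

Call:
{"name": "apply_moves", "arguments": {"commands": [[[-0.03,-0.0197,0.0075,-0.1,-0.1,0.5,0],[-0.03,-0.0195,0.0075,-0.1,-0.1,0.5,0],[-0.03,-0.0193,0.0075,-0.1,-0.1,0.5,0],[-0.03,-0.019,0.0075,-0.1,-0.1,0.5,0],[-0.03,-0.019,0.0075,-0.1,-0.1,0.5,0]]]}}

```text
time_s: 2.37
ee_pos: [0.5751, 0.1095, 0.1915]
tcp_rot: [-2.217, 2.221, -0.008]
ft_force: [1.1, 0.5, 1.4]
opening: 0.045
```

Run:
```python
from h import *
st()
p,d=get_image("side");cv2.imwrite("pics/s1.png",p[:,:,::-1]);np.savez("s1.npz",p=p)
p,d=get_image("top");np.savez("t1.npz",p=p)
cv2.imwrite("pics/t1.png",cv2.resize(p[150:280,180:320,::-1],None,fx=4,fy=4,interpolation=cv2.INTER_CUBIC))
st();rows((.570,.0995,.123),-90,5)
```

```text
t 2.37 p [0.5751 0.1095 0.1915] phi -90.1 tilt [ 0.35 -0.04] F [1.11 0.51 1.36] T [-0.001  0.016 -0.01 ] open 0.045 j [ 0.17  0.36  1.6  -0.    1.18  1.74]
t 2.47 p [0.5762 0.1118 0.1898] phi -89.86 tilt [0.29 0.05] F [-1.77 -1.28 -0.74] T [-0.033 -0.005 -0.05 ] open 0.0458 j [ 0.17  0.36  1.6  -0.    1.17  1.74]
[0.0025, 0.0013, 0.0134] [-0.06, 0.01, 0.03]
[0.0025, 0.0013, 0.0134] [-0.06, 0.01, 0.03]
[0.0025, 0.0013, 0.0134] [-0.06, 0.01, 0.03]
[0.0025, 0.0013, 0.0134] [-0.06, 0.01, 0.03]
[0.0025, 0.0012, 0.0134] [-0.06, 0.01, 0.03]
```

View pics/s1.png

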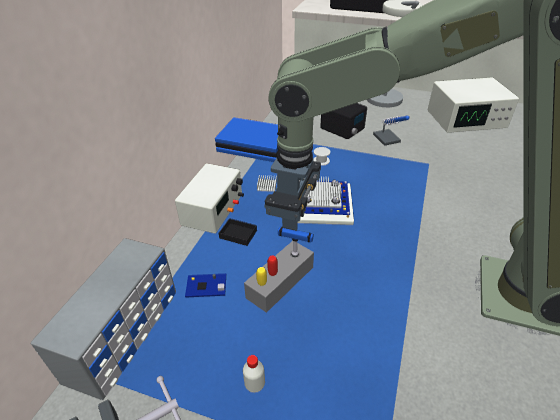

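Call:
{"name": "apply_moves", "arguments": {"commands": [[[0.007,0.003,0.005,0,0,0,0],[0.005,0.0025,0.015,0,0,0,0],[0,0,0.015,0,0,0,0],[0,0,0.01,0,0,0,0],[0,0,0.005,0,0,0,0]]]}}

```text
time_s: 2.88
ee_pos: [0.5696, 0.0963, 0.1387]
tcp_rot: [-2.223, 2.214, -0.009]
ft_force: [-0.6, -0.6, 0.2]
opening: 0.0458
```

Run:
```python
from h import *
st();rows((.570,.0995,.123),-90,3)
```

```text
t 2.88 p [0.5696 0.0963 0.1387] phi -89.78 tilt [ 0.39 -0.05] F [-0.65 -0.58  0.22] T [ 0.038 -0.005  0.05 ] open 0.0458 j [ 0.15  0.39  1.7  -0.    1.05  1.72]
[-0.0011, -0.0001, 0.0052] [-0.13, -0.02, 0.07]
[-0.0011, -0.0001, 0.0052] [-0.13, -0.02, 0.07]
[-0.0011, -0.0001, 0.0052] [-0.13, -0.02, 0.07]
```

Call:
{"name": "apply_moves", "arguments": {"commands": [[[-0.0015,0,0.006,-0.2,0,0,0],[-0.0015,0,0.005,-0.2,0,0,0],[0,0,0.004,0,0,0,0],[0,0,0,0,0,0,0],[0,0,0,0,0,0,0]]]}}

```text
time_s: 3.3
ee_pos: [0.5688, 0.097, 0.1227]
tcp_rot: [2.221, -2.219, 0.0]
ft_force: [-0.7, -0.1, 0.8]
opening: 0.0456
```

Run:
```python
from h import *
st();rows((.570,.0995,.123),-90,1)
```

```text
t 3.3 p [0.5688 0.097  0.1227] phi -89.94 tilt [-0.06 -0.08] F [-0.67 -0.08  0.77] T [ 0.063 -0.047 -0.015] open 0.0456 j [ 0.15  0.41  1.71 -0.    1.02  1.72]
[-0.0025, -0.0012, -0.0003] [0.06, -0.08, 0.06]
```

Call:
{"name": "apply_moves", "arguments": {"commands": [[[-0.0025,-0.001,0,0,0,0,0],[-0.0005,0,0,0,0,0,-0.3],[0,0,0,0,0,0,-0.5],[0,0,0,0,0,0,-0.7],[0,0,0,0,0,0,-1]]]}}

```text
time_s: 3.72
ee_pos: [0.5711, 0.1008, 0.1243]
tcp_rot: [-2.222, 2.219, -0.003]
ft_force: [-0.1, 1.3, 0.1]
opening: 0.0218
```

Call:
{"name": "apply_moves", "arguments": {"commands": [[[0,0,0,0,0,0,-1],[0,0,0,0,0,0,-1],[0,0,0,0,0,0,-1],[0,0,0,0,0,0,-1],[0,0,0,0,0,0,-1]]]}}

```text
time_s: 4.13
ee_pos: [0.5711, 0.1009, 0.1244]
tcp_rot: [-2.222, 2.219, -0.004]
ft_force: [-1.1, 0.1, -0.5]
opening: 0.0156
```

Run:
```python
from h import *
st()
```

```text
t 4.13 p [0.5711 0.1009 0.1244] phi -89.9 tilt [ 0.15 -0.04] F [-1.12  0.07 -0.51] T [ 0.05   0.033 -0.017] open 0.0156 j [ 0.16  0.41  1.71 -0.    1.02  1.73]
```

Call:
{"name": "apply_moves", "arguments": {"commands": [[[0,0,-0.005,0,0,0,-1],[0,0,-0.01,0,0,0,-1],[0,0,-0.015,0,0,0,-1],[0,0,-0.015,0,0,0,-1],[0,0,-0.01,0,0,0,-1]]]}}

```text
time_s: 4.55
ee_pos: [0.57, 0.1007, 0.1789]
tcp_rot: [2.221, -2.217, -0.002]
ft_force: [-0.2, -0.0, -2.6]
opening: 0.0156
```

Run:
```python
from h import *
st()
```

```text
t 4.55 p [0.57   0.1007 0.1789] phi -89.9 tilt [-0.17 -0.09] F [-0.17 -0.01 -2.58] T [ 0.016  0.033 -0.006] open 0.0156 j [ 0.16  0.36  1.63 -0.    1.15  1.73]
```

Call:
{"name": "apply_moves", "arguments": {"commands": [[[0,0,-0.015,0,0,0,-1],[0.02,0,-0.015,0,0,0,-1],[0.03,0,0,0,0,0,-1],[0.02,0,0,0,0,0,-1],[0.01,0,0,0,0,0,-1]]]}}

```text
time_s: 4.97
ee_pos: [0.5704, 0.0211, 0.2154]
tcp_rot: [-2.229, 2.213, -0.001]
ft_force: [0.7, 0.8, -2.8]
opening: 0.0155
```

Call:
{"name": "apply_moves", "arguments": {"commands": [[[0.005,0,0,0,0,0,-1],[0,0,0,0,0,0,-1],[0,0,0,0,0,0,-1],[0,0,0,0,0,0,-1],[0,0,0,0,0,0,-1]]]}}

```text
time_s: 5.38
ee_pos: [0.5693, 0.016, 0.2152]
tcp_rot: [2.226, -2.216, -0.004]
ft_force: [0.8, -1.1, -3.7]
opening: 0.0158
```

Run:
```python
from h import *
st()
p,d=get_image("side");np.savez("s2.npz",p=p,d=d)
s,q,Rm=pose()
u=proj("side",q);v=proj("side",q-[0,0,.1064]);print(u,v)
c=np.round((u+v)/2).astype(int)
y0,x0=c[1]-45,c[0]-50
z=cv2.resize(p[y0:y0+90,x0:x0+100,::-1],None,fx=6,fy=6,interpolation=cv2.INTER_CUBIC)
cv2.circle(z,tuple(int(k) for k in ((v-[x0,y0]+.5)*6)),4,(0,0,255),1)
cv2.imwrite("pics/s2.png",z);print(x0,y0)
```

```text
t 5.38 p [0.5693 0.016  0.2152] phi -89.73 tilt [-0.11  0.09] F [ 0.77 -1.13 -3.67] T [0.03  0.041 0.002] open 0.0158 j [0.01 0.32 1.6  0.   1.23 1.57]
[306.7417676  187.09105769] [305.52889622 219.21994931]
256 158
```

View pics/s2.png

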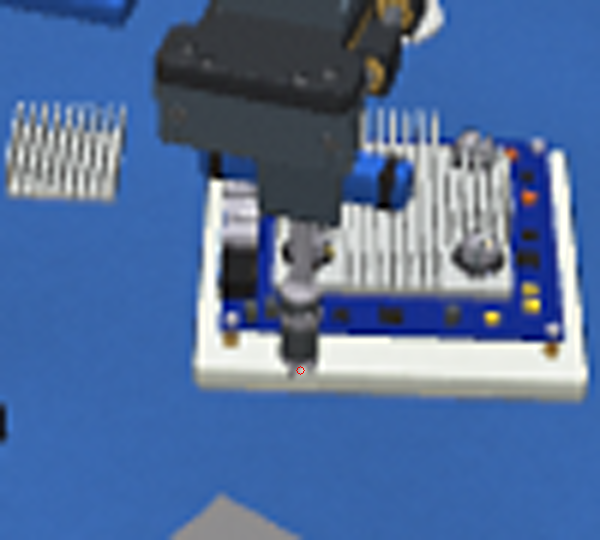

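Run:
```python
from h import *
p=np.load("s2.npz")["p"].astype(float);g=p.mean(2)
E_=0
# holder rows
for v in range(206,222):
    row=g[v,296:318];print(v,row.astype(int))
```

```text
206 [ 25  23  37  72  69  87  96 176 182 182 182 165 159 139 119 119 121 130
 133 140 132 139]
207 [ 33  32  46  73  82  88  70 115 171 192 191 177 129  79  84  83  84  92
  92  92  92  90]
208 [ 73  91  86  70  82  87  62  59  89 121 118  94  69  50  67  67  68  70
  68  68  67  67]
209 [67 76 81 69 63 63 64 48 50 63 59 47 48 99 69 64 54 52 64 69 69 68]
210 [ 58  58  62  70  60  55  74  91  67  87  87 121  73  92  68  55  37  40
  62  71  70  71]
211 [ 65  58  59  69  70  70  69 115 112 116 113 118 103  72  68  56  56  44
  58  71  69  70]
212 [ 52  53  53  62  64  62  60  70  85 110 106  91  86  60  67  64  64  63
  66  69  67  68]
213 [198 195 193 137 139 141  88  47  58  71  68  59  55  94  92  90  91  90
  44  45  44  45]
214 [245 239 239 235 236 242 200  46  56  57  57  51  59 205 242 237 236 237
 237 238 238 238]
215 [243 239 238 238 240 245 167  45  56  60  58  50  59 217 244 240 240 240
 240 239 240 239]
216 [240 237 237 237 239 243 148  44  55  58  57  49  55 213 240 236 236 236
 236 235 236 235]
217 [238 237 236 237 239 242 180  70  49  55  51  44  74 219 238 236 236 236
 236 235 235 234]
218 [239 239 238 239 240 242 240 144 108  84  93 115 106 243 238 237 237 236
 236 236 234 235]
219 [219 220 222 225 227 233 236 228 140 133 199 134 168 245 240 240 241 241
 241 240 239 240]
220 [169 171 172 174 178 180 176 179 113 159 174 155 164 187 185 188 189 191
 192 193 193 198]
221 [153 152 151 154 155 156 153 154 145 157 156 157 156 152 153 154 156 155
 155 155 154 157]
```

Run:
```python
from h import *
p=np.load("sideavg.npz")["p"].astype(np.float32)
C=dict(a=(.607,-.1332),b=(.630,-.2162),c=(.5471,-.2388),d=(.5243,-.1556))
z=cv2.resize(p[165:235,285:365,::-1],None,fx=8,fy=8,interpolation=cv2.INTER_CUBIC)
for k,c in C.items():
  for zz,col in((.052,(0,0,255)),(.043,(0,255,0))):
    P=np.array([proj("side",(c[0]+.010*np.cos(a),c[1]+.010*np.sin(a),zz)) for a in np.arange(0,6.29,.1)])
    cv2.polylines(z,[(((P-[285,165])+.5)*8).astype(np.int32)],True,col,1)
# plate outline
from math import *
y=radians(15.3)
for zz in(.018,):
  P=np.array([proj("side",(.5771+cos(y)*X-sin(y)*Y,-.1857+sin(y)*X+cos(y)*Y,zz)) for X,Y in((.098,.095),(.098,-.095),(-.098,-.095),(-.098,.095))])
  cv2.polylines(z,[(((P-[285,165])+.5)*8).astype(np.int32)],True,(0,0,255),1)
cv2.imwrite("pics/c3.png",z)
```

```text
[ WARN:0@0.342] global loadsave.cpp:1063 imwrite_ Unsupported depth image for selected encoder is fallbacked to CV_8U.
```

View pics/c3.png

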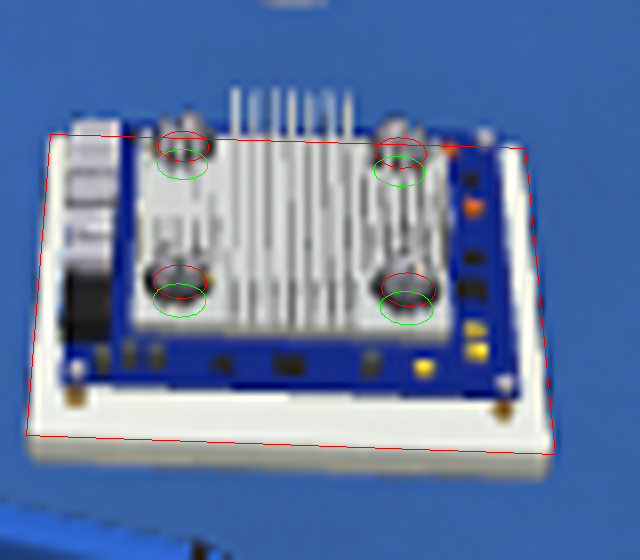

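Run:
```python
from h import *
print("cams",ray("top",(0,0))[0],ray("side",(0,0))[0])
C=dict(a=(.607,-.1332),b=(.630,-.2162),c=(.5471,-.2388),d=(.5243,-.1556))
for n in("top","side"):
  d=np.load(n+"avg.npz")["d"]
  H,W=d.shape;vv,uu=np.mgrid[170:260,270:390]
  P=np.array([depthpt(n,d,u,v) for u,v in zip(uu.ravel(),vv.ravel())])
  for k,c in C.items():
    r=np.hypot(P[:,0]-c[0],P[:,1]-c[1]);q=P[r<.007];w=P[(r>.0095)&(r<.0125)]
    print(n,k,len(q),np.sort(q[:,2]*1000).round(1),"| ring",np.sort(w[:,2]*1000).round(0))
  # plate top check: ring inside plate margin; mat
  y=np.deg2rad(15.3);X=(P[:,0]-.5771)*np.cos(y)+(P[:,1]+.1857)*np.sin(y);Y=-(P[:,0]-.5771)*np.sin(y)+(P[:,1]+.1857)*np.cos(y)
  m=(np.maximum(abs(X),abs(Y))>.115);print("mat",np.median(P[m,2]))
  m=(abs(Y)<.092)&(abs(Y)>.087)&(abs(X)<.08);print("plate",np.median(P[m,2]))
```

```text
cams [5.08015505e-01 1.19385554e-03 1.45056237e+00] [0.35168617 0.8255081  0.84402501]
top a 14 [50.  50.3 50.8 50.9 51.  52.6 52.7 52.8 53.5 53.9 56.1 58.4 58.6 59.3] | ring [48. 48. 49. 49. 50. 51. 51. 51. 51. 51. 51. 51. 51. 52. 52. 52. 53. 55.
 61. 61.]
top b 15 [50.3 50.9 51.2 52.5 52.8 52.9 52.9 53.2 53.8 53.9 54.3 59.2 59.4 59.8
 61.7] | ring [48. 49. 49. 49. 49. 49. 49. 50. 50. 50. 50. 50. 51. 51. 53. 54. 57. 57.
 58. 60. 60.]
top c 15 [50.1 50.5 51.5 51.8 52.  52.3 52.6 53.5 53.6 55.4 56.5 57.  58.8 59.3
 60.3] | ring [42. 43. 48. 49. 49. 50. 50. 51. 51. 51. 51. 51. 52. 52. 52. 53. 53. 57.
 58. 59. 61.]
top d 15 [49.8 49.9 51.6 51.9 52.8 53.3 53.4 53.5 53.6 53.7 54.1 54.4 54.9 58.5
 59.2] | ring [44. 45. 47. 47. 48. 49. 50. 51. 51. 51. 52. 52. 52. 53. 53. 53. 58. 59.
 59. 60. 61.]
mat 6.374950755039244e-05
plate 0.017181335442513657
side a 12 [52.2 52.9 53.  53.6 53.8 54.  54.1 58.7 60.5 61.6 61.7 61.9] | ring [32. 33. 44. 44. 45. 45. 45. 45. 45. 46. 46. 47. 51. 51. 51. 51. 52. 52.
 52. 53. 53. 53. 53. 53. 54. 54. 54. 58. 58. 60. 60. 61. 61.]
side b 10 [50.7 53.8 54.6 54.7 57.5 60.4 60.7 61.  61.5 61.6] | ring [44. 44. 45. 45. 45. 46. 50. 51. 51. 52. 52. 53. 55. 56. 59. 61. 61.]
side c 9 [45.7 54.6 55.4 57.6 58.7 58.9 59.3 60.9 61.4] | ring [51. 51. 52. 53. 54. 55. 57. 58. 59. 61.]
side d 13 [42.8 43.3 52.  52.2 52.6 53.1 53.7 53.8 55.6 59.9 60.1 60.4 60.8] | ring [32. 32. 33. 34. 44. 44. 45. 45. 45. 45. 45. 51. 51. 51. 52. 52. 52. 52.
 52. 52. 53. 53. 53. 59. 61. 62. 62.]
mat 0.0015937550099976439
plate 0.015435483857796362
```

```bash
cat >> h.py <<'E'
yw=np.deg2rad(15.3)
seat={k:np.array([.5771+np.cos(yw)*X-np.sin(yw)*Y,-.1857+np.sin(yw)*X+np.cos(yw)*Y]) for k,X,Y in(("a",.043,.043),("b",.043,-.043),("c",-.043,-.043),("d",-.043,.043))}
slot0={k:15.3+v for k,v in dict(a=5,b=30,c=55,d=75).items()}
E
python3 - <<'E'
from h import *
for k in seat:print(k,seat[k].round(4),slot0[k])
rows((*seat["a"],.19),-76,10)
E
```

```text
a [ 0.6072 -0.1329] 20.3
b [ 0.6299 -0.2158] 45.3
c [ 0.547  -0.2385] 70.3
d [ 0.5243 -0.1556] 90.3
[0.0149, -0.0037, 0.0025] [0.01, 0.01, -1.37]
[0.015, -0.0034, 0.0025] [0.01, 0.01, -1.37]
[0.0151, -0.003, 0.0025] [0.01, 0.01, -1.37]
[0.0152, -0.0026, 0.0025] [0.01, 0.01, -1.37]
[0.0152, -0.0023, 0.0025] [0.01, 0.01, -1.37]
[0.0153, -0.0019, 0.0025] [0.01, 0.01, -1.37]
[0.0153, -0.0016, 0.0025] [0.01, 0.01, -1.37]
[0.0153, -0.0012, 0.0025] [0.01, 0.01, -1.37]
[0.0154, -0.0008, 0.0025] [0.01, 0.01, -1.37]
[0.0154, -0.0004, 0.0025] [0.01, 0.01, -1.37]
```

Call:
{"name": "apply_moves", "arguments": {"commands": [[[0.02,-0.005,0.003,0,0,-1.5,-1],[0.03,-0.0065,0.005,0,0,-3,-1],[0.03,-0.005,0.005,0,0,-3,-1],[0.03,-0.003,0.005,0,0,-3,-1],[0.02,-0.001,0.004,0,0,-2,-1]]]}}

```text
time_s: 5.85
ee_pos: [0.6033, -0.107, 0.1924]
tcp_rot: [-2.475, 1.929, 0.006]
ft_force: [0.7, -0.7, -3.8]
opening: 0.016
```

Run:
```python
from h import *
st();rows((*seat["a"],.184),-76,2)
```

```text
t 5.85 p [ 0.6033 -0.107   0.1924] phi -75.89 tilt [-0.06  0.31] F [ 0.75 -0.67 -3.81] T [0.075 0.021 0.024] open 0.016 j [-0.2   0.4   1.53  0.01  1.21  1.13]
[0.0131, 0.0012, 0.0041] [-0.01, 0.16, 0.05]
[0.0131, 0.0012, 0.0042] [-0.01, 0.16, 0.05]
```

Call:
{"name": "apply_moves", "arguments": {"commands": [[[0.013,0.001,0.003,0,0.2,0,-1],[0.006,0.001,0.003,0,0.1,0,-1],[0.003,0,0.001,0,0,0,-1],[0,0,0,0,0,0,-1],[0,0,0,0,0,0,-1]]]}}

```text
time_s: 6.27
ee_pos: [0.607, -0.1303, 0.1825]
tcp_rot: [2.473, -1.936, -0.005]
ft_force: [0.3, 0.8, -3.4]
opening: 0.0156
```

```bash
cat > look.py <<'E'
from h import *
import sys
def look(fn,offz=.1064,w=90,h=80):
    st()
    p,d=get_image("side");np.savez("last.npz",p=p,d=d)
    s,q,Rm=pose();v=proj("side",q+Rm.apply([0,0,offz]))
    x0,y0=int(v[0]-w/2),int(v[1]-h/2-8)
    z=cv2.resize(p[y0:y0+h,x0:x0+w,::-1],None,fx=7,fy=7,interpolation=cv2.INTER_CUBIC)
    cv2.circle(z,tuple(int(k) for k in ((v-[x0,y0]+.5)*7)),4,(0,0,255),1)
    for k,c in seat.items():
        P=np.array([proj("side",(c[0]+.010*np.cos(a),c[1]+.010*np.sin(a),.060)) for a in np.arange(0,6.29,.1)])
        cv2.polylines(z,[(((P-[x0,y0])+.5)*7).astype(np.int32)],True,(0,255,255),1)
    cv2.imwrite(fn,z)
look(sys.argv[1])
E
python3 look.py pics/s3.png; python3 -c "
from h import *
rows((*seat['a'],.184),-76,1)"
```

```text
t 6.27 p [ 0.607  -0.1303  0.1825] phi -76.09 tilt [-0.18  0.09] F [ 0.27  0.78 -3.44] T [ 0.034  0.012 -0.039] open 0.0156 j [-0.23  0.42  1.52  0.    1.2   1.1 ]
[0.0027, 0.0005, -0.0014] [0.14, 0.13, -0.07]
```

View pics/s3.png

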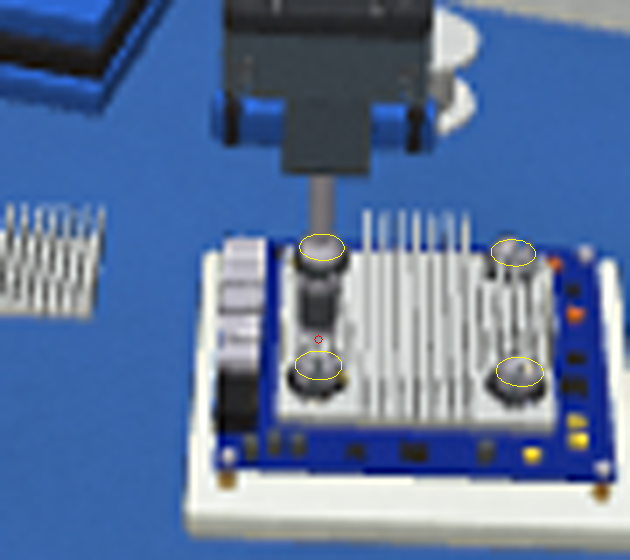

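Call:
{"name": "apply_moves", "arguments": {"commands": [[[0.0025,0.0005,0.002,0.1,0.1,0,-1],[0.0005,0,0.004,0,0,0,-1],[0,0,0.004,0,0,0,-1],[0,0,0.002,0,0,0,-1],[0,0,0,0,0,0,-1]]]}}

```text
time_s: 6.73
ee_pos: [0.6072, -0.13, 0.1708]
tcp_rot: [-2.477, 1.931, -0.0]
ft_force: [0.7, 0.2, -3.6]
opening: 0.0157
```

```bash
python3 -c "
from h import *
st();rows((*seat['a'],.16),-76,1)"
```

```text
t 6.73 p [ 0.6072 -0.13    0.1708] phi -75.88 tilt [0.05 0.04] F [ 0.73  0.19 -3.62] T [0.023 0.018 0.016] open 0.0157 j [-0.23  0.43  1.54  0.    1.17  1.09]
[0.0028, 0.0007, 0.0108] [-0.06, 0.03, 0.12]
```

Call:
{"name": "apply_moves", "arguments": {"commands": [[[0.0028,0.0007,0,0,0,0,-1],[0,0,0,0,0,0,-1],[0,0,0,0,0,0,-1],[0,0,0,0,0,0,-1],[0,0,0,0,0,0,-1]]]}}

```text
time_s: 7.15
ee_pos: [0.6072, -0.1331, 0.1707]
tcp_rot: [-2.477, 1.931, -0.0]
ft_force: [-0.9, -0.7, -3.0]
opening: 0.0154
```

```bash
python3 -c "
from h import *
st();rows((*seat['a'],.16),-76,1)"
```

```text
t 7.15 p [ 0.6072 -0.1331  0.1707] phi -75.88 tilt [0.05 0.05] F [-0.92 -0.73 -2.99] T [ 0.013 -0.011  0.038] open 0.0154 j [-0.23  0.43  1.54  0.    1.17  1.09]
[-0.0002, -0.0, 0.0107] [-0.06, 0.04, 0.12]
```

Call:
{"name": "apply_moves", "arguments": {"commands": [[[0,0,0.003,0,0,0,-1],[0,0,0.002,0,0,0,-1],[0,0,0.001,0,0,0,-1],[0,0,0.001,0,0,0,-1],[0,0,0.001,0,0,0,-1]]]}}

```text
time_s: 7.57
ee_pos: [0.6074, -0.1332, 0.1622]
tcp_rot: [-2.476, 1.931, -0.001]
ft_force: [0.7, -0.8, -3.4]
opening: 0.0156
```

```bash
python3 -c "
from h import *
st()"
```

```text
t 7.57 p [ 0.6074 -0.1332  0.1622] phi -75.89 tilt [0.09 0.04] F [ 0.67 -0.84 -3.4 ] T [ 0.02   0.028 -0.03 ] open 0.0156 j [-0.23  0.44  1.55  0.    1.15  1.09]
```

Call:
{"name": "apply_moves", "arguments": {"commands": [[[0,0,0.001,0,0,0,-1],[0,0,0.001,0,0,0,-1],[0,0,0.0005,0,0,0,-1],[0,0,0,0,0,0,-1],[0,0,0,0,0,0,-1]]]}}

```text
time_s: 7.98
ee_pos: [0.6074, -0.1333, 0.1593]
tcp_rot: [-2.477, 1.931, -0.001]
ft_force: [-0.2, 0.3, -2.7]
opening: 0.016
```

```bash
python3 look.py pics/s4.png
```

```text
t 7.98 p [ 0.6074 -0.1333  0.1593] phi -75.88 tilt [0.07 0.03] F [-0.16  0.33 -2.68] T [-0.077  0.084  0.018] open 0.016 j [-0.23  0.44  1.56  0.    1.14  1.09]
```

View pics/s4.png

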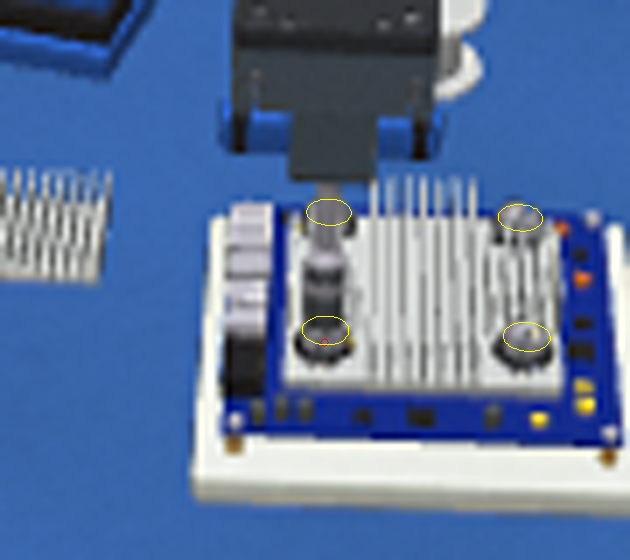

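Call:
{"name": "apply_moves", "arguments": {"commands": [[[0,0,0,0,0,5,-1],[0,0,0,0,0,5,-1],[0,0,0,0,0,5,-1],[0,0,0,0,0,5,-1],[0,0,0,0,0,5,-1]]]}}

```text
time_s: 8.45
ee_pos: [0.6072, -0.1337, 0.1594]
tcp_rot: [-1.979, 2.44, -0.002]
ft_force: [-0.9, 1.0, -3.2]
opening: 0.0157
```

```bash
python3 -c "
from h import *
st()"
```

```text
t 8.45 p [ 0.6072 -0.1337  0.1594] phi -101.91 tilt [ 0.06 -0.03] F [-0.85  1.03 -3.25] T [0.097 0.004 0.098] open 0.0157 j [-0.24  0.44  1.56 -0.    1.14  1.54]
```

Call:
{"name": "apply_moves", "arguments": {"commands": [[[0,0,0,0,0,4,-1],[0,0,0,0,0,4,-1],[0,0,0,0,0,4,-1],[0,0,0,0,0,2,-1],[0,0,0,0,0,0,-1]]]}}

```text
time_s: 8.87
ee_pos: [0.6074, -0.1334, 0.1594]
tcp_rot: [-1.647, 2.674, -0.001]
ft_force: [-0.3, -0.3, -3.2]
opening: 0.0155
```

```bash
python3 -c "
from h import *
st()"
```

```text
t 8.87 p [ 0.6074 -0.1334  0.1594] phi -116.73 tilt [ 0.08 -0.01] F [-0.34 -0.28 -3.21] T [0.05  0.044 0.053] open 0.0155 j [-0.23  0.44  1.56  0.    1.14  1.8 ]
```

Call:
{"name": "apply_moves", "arguments": {"commands": [[[0,0,0,0,0,-4,-1],[0,0,0,0,0,-2,-1],[0,0,-0.006,0,0,0,-1],[0,0,-0.01,0,0,0,-1],[0,0,-0.012,0,0,0,-1]]]}}

```text
time_s: 9.28
ee_pos: [0.6058, -0.133, 0.1864]
tcp_rot: [1.793, -2.576, -0.005]
ft_force: [0.8, -0.1, -3.0]
opening: 0.0154
```

```bash
python3 -c "
from h import *
st();rows((*seat['c'],.185),-24,14)"
```

```text
t 9.28 p [ 0.6058 -0.133   0.1864] phi -110.33 tilt [-0.24  0.07] F [ 0.79 -0.14 -2.98] T [0.091 0.019 0.013] open 0.0154 j [-0.23  0.42  1.52  0.    1.21  1.69]
[0.0085, 0.0013, 0.0001] [0.02, 0.01, -6.17]
[0.0083, 0.0022, 0.0001] [0.02, 0.01, -6.17]
[0.0081, 0.0031, 0.0001] [0.02, 0.01, -6.17]
[0.0077, 0.004, 0.0001] [0.02, 0.01, -6.17]
[0.0072, 0.0048, 0.0001] [0.02, 0.01, -6.17]
[0.0066, 0.0055, 0.0001] [0.02, 0.01, -6.17]
[0.006, 0.0062, 0.0001] [0.02, 0.01, -6.17]
[0.0053, 0.0068, 0.0001] [0.02, 0.01, -6.17]
[0.0046, 0.0073, 0.0001] [0.02, 0.01, -6.17]
[0.0037, 0.0078, 0.0001] [0.02, 0.01, -6.17]
[0.0029, 0.0081, 0.0001] [0.02, 0.01, -6.17]
[0.002, 0.0084, 0.0001] [0.02, 0.01, -6.17]
[0.0011, 0.0086, 0.0001] [0.02, 0.01, -6.17]
[0.0002, 0.0086, 0.0001] [0.02, 0.01, -6.17]
```

Call:
{"name": "apply_moves", "arguments": {"commands": [[[0.0085,0.0013,0,0,0,-6,-1],[0.0085,0.002,0,0,0,-6.5,-1],[0.008,0.003,0,0,0,-6.5,-1],[0.008,0.004,0,0,0,-6.5,-1],[0.007,0.005,0,0,0,-6.5,-1]]]}}

```text
time_s: 9.7
ee_pos: [0.5886, -0.1715, 0.1957]
tcp_rot: [-2.457, 1.951, -0.011]
ft_force: [0.5, -0.2, -3.8]
opening: 0.0157
```

Call:
{"name": "apply_moves", "arguments": {"commands": [[[0.0065,0.0055,0,0,0,-6.5,-1],[0.006,0.006,0,0,0,-6.5,-1],[0.005,0.007,0,0,0,-6.5,-1],[0.0045,0.0075,0,0,0,-6,-1],[0.0035,0.008,0,0,0,-5,-1]]]}}

```text
time_s: 10.12
ee_pos: [0.5695, -0.2122, 0.2018]
tcp_rot: [-2.901, 1.198, -0.023]
ft_force: [0.1, 0.2, -2.6]
opening: 0.0158
```

```bash
python3 -c "
from h import *
st();rows((*seat['c'],.182),-24,4)"
```

```text
t 10.12 p [ 0.5695 -0.2122  0.2018] phi -44.88 tilt [ 0.83 -0.16] F [ 0.07  0.21 -2.61] T [-0.065  0.001  0.063] open 0.0158 j [-0.38  0.38  1.54  0.    1.21  0.41]
[0.0006, 0.0087, 0.0049] [-0.08, -0.2, -5.22]
[-0.0002, 0.0087, 0.0049] [-0.08, -0.2, -5.22]
[-0.001, 0.0086, 0.0049] [-0.08, -0.2, -5.22]
[-0.0017, 0.0085, 0.0049] [-0.08, -0.2, -5.22]
```

Call:
{"name": "apply_moves", "arguments": {"commands": [[[0.0005,0.0087,0.003,-0.2,-0.3,-6,-1],[0,0.0087,0.005,-0.1,-0.3,-6,-1],[-0.001,0.006,0.004,0,-0.2,-5,-1],[-0.001,0.003,0.003,0,0,-2,-1],[0,0,0,0,0,0,-1]]]}}

```text
time_s: 10.53
ee_pos: [0.5518, -0.2356, 0.1927]
tcp_rot: [3.067, -0.679, 0.01]
ft_force: [0.8, -0.9, -3.2]
opening: 0.0158
```

```bash
python3 -c "
from h import *
st();rows((*seat['c'],.182),-24,1)"
```

```text
t 10.53 p [ 0.5518 -0.2356  0.1927] phi -24.97 tilt [ 0.33 -0.12] F [ 0.77 -0.92 -3.18] T [-0.001 -0.037  0.05 ] open 0.0158 j [-0.42  0.38  1.57  0.    1.19  0.01]
[-0.0032, 0.0047, 0.0107] [-0.03, -0.35, -0.97]
```

Call:
{"name": "apply_moves", "arguments": {"commands": [[[-0.003,0.0045,0.003,0,-0.35,-1,-1],[0,0,0.007,0,0,0,-1],[0,0,0.003,0,0,0,-1],[0,0,0,0,0,0,-1],[0,0,0,0,0,0,-1]]]}}

```text
time_s: 10.95
ee_pos: [0.549, -0.2383, 0.1825]
tcp_rot: [-3.071, 0.661, -0.009]
ft_force: [-0.4, -0.1, -3.7]
opening: 0.0159
```

```bash
python3 look.py pics/s5.png;python3 -c "
from h import *
st();rows((*seat['c'],.1705),-24,1)"
```

```text
t 10.95 p [ 0.549  -0.2383  0.1825] phi -24.28 tilt [ 0.32 -0.05] F [-0.44 -0.14 -3.67] T [-0.022 -0.077  0.003] open 0.0159 j [-0.43  0.38  1.58  0.    1.17 -0.01]
t 11.0 p [ 0.549  -0.2382  0.1825] phi -24.27 tilt [ 0.32 -0.05] F [-0.1  -1.59 -3.73] T [-0.023 -0.122  0.022] open 0.0156 j [-0.43  0.38  1.58  0.    1.17 -0.01]
[-0.0018, 0.0011, 0.0119] [-0.09, -0.31, -0.27]
```

View pics/s5.png

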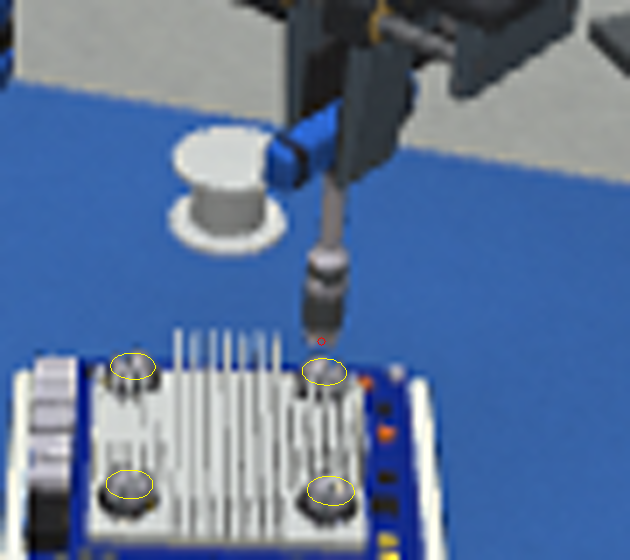

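Call:
{"name": "apply_moves", "arguments": {"commands": [[[-0.002,0.001,0.003,-0.1,-0.4,0,-1],[0,0,0.005,0,0,0,-1],[0,0,0.003,0,0,0,-1],[0,0,0,0,0,0,-1],[0,0,0,0,0,0,-1]]]}}

```text
time_s: 11.42
ee_pos: [0.5472, -0.2378, 0.1705]
tcp_rot: [-3.071, 0.66, 0.003]
ft_force: [-0.4, -1.1, -3.7]
opening: 0.0157
```

```bash
python3 -c "
from h import *
st();rows((*seat['c'],.1705),-24,1)"
```

```text
t 11.42 p [ 0.5472 -0.2378  0.1705] phi -24.27 tilt [-0.09  0.04] F [-0.45 -1.07 -3.7 ] T [-0.028 -0.005  0.027] open 0.0157 j [-0.43  0.39  1.6  -0.    1.15 -0.01]
[0.0001, 0.0008, 0.0] [0.0, 0.1, -0.27]
```

Call:
{"name": "apply_moves", "arguments": {"commands": [[[0,0.0008,0.001,0,0,0,-1],[0,0,0.003,0,0,0,-1],[0,0,0.002,0,0,0,-1],[0,0,0.0015,0,0,0,-1],[0,0,0.001,0,0,0,-1]]]}}

```text
time_s: 11.83
ee_pos: [0.5474, -0.2395, 0.162]
tcp_rot: [3.07, -0.66, 0.001]
ft_force: [-0.3, -0.4, -1.9]
opening: 0.0159
```

```bash
python3 -c "
from h import *
st();rows((*seat['c'],.1593),-24,1)"
```

```text
t 11.83 p [ 0.5474 -0.2395  0.162 ] phi -24.26 tilt [ 0.02 -0.09] F [-0.26 -0.42 -1.86] T [-0.171 -0.035  0.002] open 0.0159 j [-0.43  0.4   1.61 -0.    1.13 -0.01]
[-0.0008, -0.0007, 0.0027] [0.08, -0.05, -0.26]
```

Call:
{"name": "apply_moves", "arguments": {"commands": [[[-0.0008,-0.0007,0.0005,0,0,0,-1],[0,0,0.001,0,0,0,-1],[0,0,0.001,0,0,0,-1],[0,0,0,0,0,0,-1],[0,0,0,0,0,0,-1]]]}}

```text
time_s: 12.25
ee_pos: [0.5473, -0.2395, 0.1595]
tcp_rot: [3.068, -0.659, 0.004]
ft_force: [1.1, -0.7, -2.7]
opening: 0.0159
```

```bash
python3 -c "
from h import *
st();rows((*seat['c'],.1593),-24,1)"
```

```text
t 12.25 p [ 0.5473 -0.2395  0.1595] phi -24.25 tilt [ 0.09 -0.21] F [ 1.14 -0.7  -2.73] T [-0.294 -0.071 -0.003] open 0.0159 j [-0.43  0.4   1.62 -0.    1.12 -0.01]
[-0.0007, -0.0007, 0.0002] [0.16, -0.17, -0.25]
```

Call:
{"name": "apply_moves", "arguments": {"commands": [[[0,0,0,0,0,5,-1],[0,0,0,0,0,5,-1],[0,0,0,0,0,5,-1],[0,0,0,0,0,5,-1],[0,0,0,0,0,5,-1]]]}}

```text
time_s: 12.67
ee_pos: [0.5473, -0.2398, 0.1595]
tcp_rot: [2.841, -1.333, 0.005]
ft_force: [-0.1, -0.7, -3.0]
opening: 0.0159
```

```bash
python3 -c "
from h import *
st()"
```

```text
t 12.67 p [ 0.5473 -0.2398  0.1595] phi -50.27 tilt [ 0.08 -0.27] F [-0.09 -0.68 -3.02] T [-0.213  0.009  0.093] open 0.0159 j [-0.43  0.4   1.62 -0.    1.12  0.45]
```

Engaged (Tz 0.09). Finish to phi ≈ -66.7.

Call:
{"name": "apply_moves", "arguments": {"commands": [[[0,0,0,0,0,5,-1],[0,0,0,0,0,5,-1],[0,0,0,0,0,4,-1],[0,0,0,0,0,2,-1],[0,0,0,0,0,0,-1]]]}}

```text
time_s: 13.08
ee_pos: [0.5471, -0.2395, 0.1595]
tcp_rot: [2.614, -1.736, 0.005]
ft_force: [0.6, -1.7, -3.1]
opening: 0.0157
```

```bash
python3 -c "
from h import *
st()"
```

```text
t 13.08 p [ 0.5471 -0.2395  0.1595] phi -67.17 tilt [ 0.05 -0.26] F [ 0.58 -1.72 -3.14] T [-0.249 -0.107  0.071] open 0.0157 j [-0.43  0.4   1.62 -0.    1.12  0.74]
```

Call:
{"name": "apply_moves", "arguments": {"commands": [[[0,0,0,0,0,-4,-1],[0,0,0,0,0,-2,-1],[0,0,-0.006,0,0,0,-1],[0,0,-0.01,0,0,0,-1],[0,0,-0.012,0,0,0,-1]]]}}

```text
time_s: 13.5
ee_pos: [0.5455, -0.238, 0.1863]
tcp_rot: [2.707, -1.588, -0.007]
ft_force: [-0.1, -0.9, -2.6]
opening: 0.0156
```

```bash
python3 -c "
from h import *
st();rows((*seat['b'],.182),-49,6)"
```

```text
t 13.5 p [ 0.5455 -0.238   0.1863] phi -60.79 tilt [-0.3  -0.01] F [-0.12 -0.9  -2.58] T [-0.032 -0.047  0.01 ] open 0.0156 j [-0.43  0.38  1.58 -0.    1.19  0.63]
[0.0036, -0.0141, 0.0006] [0.04, 0.03, -1.97]
[0.0041, -0.014, 0.0006] [0.04, 0.03, -1.97]
[0.0046, -0.0138, 0.0007] [0.04, 0.03, -1.97]
[0.0051, -0.0136, 0.0007] [0.04, 0.03, -1.97]
[0.0055, -0.0135, 0.0007] [0.04, 0.03, -1.97]
[0.006, -0.0133, 0.0007] [0.04, 0.03, -1.97]
```

Call:
{"name": "apply_moves", "arguments": {"commands": [[[0.0036,-0.014,0,0.1,0.1,-2,-1],[0.0041,-0.014,0,0.1,0,-2,-1],[0.0046,-0.014,0.001,0,0,-2,-1],[0.005,-0.0136,0.001,0,0,-2,-1],[0.0055,-0.0135,0.001,0,0,-2,-1]]]}}

```text
time_s: 13.92
ee_pos: [0.6169, -0.2183, 0.1923]
tcp_rot: [-2.837, 1.344, -0.005]
ft_force: [-1.4, -0.5, -3.5]
opening: 0.0154
```

```bash
python3 -c "
from h import *
st();rows((*seat['b'],.182),-49,1)"
```

```text
t 13.92 p [ 0.6169 -0.2183  0.1923] phi -50.68 tilt [0.22 0.03] F [-1.44 -0.54 -3.49] T [-0.089 -0.047 -0.047] open 0.0154 j [-0.36  0.46  1.43  0.    1.25  0.53]
[0.0063, -0.0116, 0.0103] [-0.19, -0.12, -1.68]
```

Call:
{"name": "apply_moves", "arguments": {"commands": [[[0.004,-0.007,0.003,-0.2,-0.1,-1.7,-1],[0.002,-0.003,0.004,0,0,0,-1],[0,-0.001,0.003,0,0,0,-1],[0,0,0,0,0,0,-1],[0,0,0,0,0,0,-1]]]}}

```text
time_s: 14.33
ee_pos: [0.631, -0.2141, 0.1827]
tcp_rot: [-2.86, 1.299, 0.001]
ft_force: [-0.3, -0.4, -3.3]
opening: 0.0157
```

```bash
python3 -c "
from h import *
st();rows((*seat['b'],.1705),-49,1)"
```

```text
t 14.33 p [ 0.631  -0.2141  0.1827] phi -48.86 tilt [-0.03  0.06] F [-0.31 -0.37 -3.33] T [-0.024 -0.036  0.062] open 0.0157 j [-0.34  0.49  1.4   0.    1.25  0.51]
[0.0006, 0.002, 0.0122] [-0.02, 0.07, 0.14]
```

Call:
{"name": "apply_moves", "arguments": {"commands": [[[0.0006,0.002,0.003,0,0,0,-1],[0,0,0.005,0,0,0,-1],[0,0,0.003,0,0,0,-1],[0,0,0,0,0,0,-1],[0,0,0,0,0,0,-1]]]}}

```text
time_s: 14.75
ee_pos: [0.6272, -0.2169, 0.1707]
tcp_rot: [-2.858, 1.303, 0.005]
ft_force: [0.3, -0.3, -2.6]
opening: 0.0157
```

```bash
python3 -c "
from h import *
st();rows((*seat['b'],.1593),-49,1)"
```

```text
t 14.75 p [ 0.6272 -0.2169  0.1707] phi -49.01 tilt [-0.16  0.09] F [ 0.27 -0.27 -2.59] T [-0.05  -0.043 -0.012] open 0.0157 j [-0.35  0.5   1.43  0.    1.22  0.5 ]
[0.001, -0.0028, 0.0114] [0.06, 0.17, -0.01]
```

Call:
{"name": "apply_moves", "arguments": {"commands": [[[0.001,-0.0028,0,0,0.1,0,-1],[0,0,0,0,0,0,-1],[0,0,0.001,0,0,0,-1],[0,0,0.001,0,0,0,-1],[0,0,0,0,0,0,-1]]]}}

```text
time_s: 15.17
ee_pos: [0.6304, -0.2158, 0.1689]
tcp_rot: [2.858, -1.303, -0.001]
ft_force: [-1.2, 0.8, -2.3]
opening: 0.0156
```

```bash
python3 -c "
from h import *
st();rows((*seat['b'],.1593),-49,1)"
```

```text
t 15.17 p [ 0.6304 -0.2158  0.1689] phi -49.03 tilt [-0.04 -0.01] F [-1.15  0.84 -2.28] T [-0.017 -0.018  0.069] open 0.0156 j [-0.35  0.5   1.43 -0.    1.22  0.51]
[-0.0003, 0.0004, 0.0096] [0.04, 0.02, -0.03]
```

Call:
{"name": "apply_moves", "arguments": {"commands": [[[0,0.0004,0.002,0,0,0,-1],[0,0,0.002,0,0,0,-1],[0,0,0.0015,0,0,0,-1],[0,0,0.001,0,0,0,-1],[0,0,0.0005,0,0,0,-1]]]}}

```text
time_s: 15.58
ee_pos: [0.6304, -0.2163, 0.1615]
tcp_rot: [2.858, -1.303, 0.001]
ft_force: [-0.4, -0.0, -3.1]
opening: 0.0157
```

```bash
python3 -c "
from h import *
st();rows((*seat['b'],.1593),-49,1)"
```

```text
t 15.58 p [ 0.6304 -0.2163  0.1615] phi -49.02 tilt [ 0.01 -0.05] F [-0.41 -0.04 -3.06] T [-0.094 -0.081  0.034] open 0.0157 j [-0.35  0.51  1.44 -0.    1.2   0.51]
[-0.0007, 0.0, 0.0022] [0.03, -0.04, -0.02]
```

Call:
{"name": "apply_moves", "arguments": {"commands": [[[0,0,0.001,0,0,0,-1],[0,0,0.001,0,0,0,-1],[0,0,0,0,0,3,-1],[0,0,0,0,0,5,-1],[0,0,0,0,0,5,-1]]]}}

```text
time_s: 16.0
ee_pos: [0.6303, -0.2171, 0.1594]
tcp_rot: [2.684, -1.628, 0.002]
ft_force: [-0.7, -0.7, -3.0]
opening: 0.0157
```

Call:
{"name": "apply_moves", "arguments": {"commands": [[[0,0,0,0,0,5,-1],[0,0,0,0,0,5,-1],[0,0,0,0,0,5,-1],[0,0,0,0,0,5,-1],[0,0,0,0,0,4,-1]]]}}

```text
time_s: 16.42
ee_pos: [0.6301, -0.2168, 0.1594]
tcp_rot: [2.265, -2.175, 0.002]
ft_force: [-0.2, 0.9, -3.6]
opening: 0.0156
```

```bash
python3 -c "
from h import *
st()"
```

```text
t 16.42 p [ 0.6301 -0.2168  0.1594] phi -87.66 tilt [-0.02 -0.11] F [-0.24  0.9  -3.62] T [-0.031  0.006  0.106] open 0.0156 j [-0.35  0.51  1.44 -0.    1.19  1.18]
```

Call:
{"name": "apply_moves", "arguments": {"commands": [[[0,0,0,0,0,3,-1],[0,0,0,0,0,1,-1],[0,0,0,0,0,-4,-1],[0,0,0,0,0,-2,-1],[0,0,-0.004,0,0,0,-1]]]}}

```text
time_s: 16.83
ee_pos: [0.6298, -0.2166, 0.1626]
tcp_rot: [2.304, -2.133, -0.0]
ft_force: [0.4, -0.3, -4.9]
opening: 0.0157
```

Call:
{"name": "apply_moves", "arguments": {"commands": [[[0,0,-0.006,0,0,0,-1],[0,0,-0.008,0,0,0,-1],[0,0,-0.005,0,0,0,-1],[0,0,0,0,0,0,-1],[0,0,0,0,0,0,-1]]]}}

```text
time_s: 17.25
ee_pos: [0.6304, -0.2166, 0.1855]
tcp_rot: [2.303, -2.136, 0.003]
ft_force: [0.2, -0.4, -3.2]
opening: 0.0159
```

```bash
python3 -c "
from h import *
st();rows((*seat['d'],.185),-94,8);print();rows((*seat['d'],.185),-4,15)"
```

```text
t 17.25 p [ 0.6304 -0.2166  0.1855] phi -85.7 tilt [ 0.05 -0.11] F [ 0.17 -0.44 -3.23] T [ 0.017  0.043 -0.   ] open 0.0159 j [-0.35  0.49  1.4  -0.    1.25  1.15]
[-0.0086, 0.0127, 0.0] [-0.01, -0.01, 1.04]
[-0.0084, 0.0128, 0.0] [-0.01, -0.01, 1.04]
[-0.0081, 0.013, 0.0] [-0.01, -0.01, 1.04]
[-0.0079, 0.0131, 0.0] [-0.01, -0.01, 1.04]
[-0.0077, 0.0133, 0.0] [-0.01, -0.01, 1.04]
[-0.0074, 0.0134, 0.0001] [-0.01, -0.01, 1.04]
[-0.0072, 0.0135, 0.0001] [-0.01, -0.01, 1.04]
[-0.0069, 0.0136, 0.0001] [-0.01, -0.01, 1.04]

[-0.0046, 0.0068, 0.0] [0.0, -0.01, -5.45]
[-0.0052, 0.0063, 0.0] [0.0, -0.01, -5.45]
[-0.0058, 0.0058, 0.0] [0.0, -0.01, -5.45]
[-0.0063, 0.0052, 0.0] [0.0, -0.01, -5.45]
[-0.0068, 0.0046, 0.0] [0.0, -0.01, -5.45]
[-0.0072, 0.0039, 0.0] [0.0, -0.01, -5.45]
[-0.0075, 0.0032, 0.0] [0.0, -0.01, -5.45]
[-0.0078, 0.0025, 0.0] [0.0, -0.01, -5.45]
[-0.008, 0.0017, 0.0] [0.0, -0.01, -5.45]
[-0.0081, 0.001, 0.0] [0.0, -0.01, -5.45]
[-0.0082, 0.0002, 0.0] [0.0, -0.01, -5.45]
[-0.0081, -0.0006, 0.0] [0.0, -0.01, -5.45]
[-0.0081, -0.0014, 0.0] [0.0, -0.01, -5.45]
[-0.0079, -0.0021, 0.0] [0.0, -0.01, -5.45]
[-0.0076, -0.0029, 0.0] [0.0, -0.01, -5.45]
```

Call:
{"name": "apply_moves", "arguments": {"commands": [[[-0.0105,0.0155,0,0,0,1.5,-1],[-0.013,0.02,0,0,0,2,-1],[-0.0125,0.021,0,0,0,2,-1],[-0.011,0.02,0.0005,0,0,2,-1],[-0.007,0.0135,0.0005,0,0,0.5,-1]]]}}

```text
time_s: 17.67
ee_pos: [0.5394, -0.1638, 0.1833]
tcp_rot: [-2.137, 2.301, -0.01]
ft_force: [-0.3, -0.5, -3.8]
opening: 0.0157
```

```bash
python3 -c "
from h import *
st();rows((*seat['d'],.182),-94,1)"
```

```text
t 17.67 p [ 0.5394 -0.1638  0.1833] phi -94.23 tilt [ 0.29 -0.21] F [-0.31 -0.47 -3.82] T [ 0.012  0.058 -0.014] open 0.0157 j [-0.31  0.33  1.67 -0.    1.14  1.33]
[-0.0071, 0.0157, 0.0012] [-0.3, -0.19, -0.23]
```

Call:
{"name": "apply_moves", "arguments": {"commands": [[[-0.004,0.008,0,-0.3,-0.2,0,-1],[-0.001,0.003,0,0,0,0,-1],[0,0,0,0,0,0,-1],[0,0,0,0,0,0,-1],[0,0,0,0,0,0,-1]]]}}

```text
time_s: 18.08
ee_pos: [0.5269, -0.1569, 0.1843]
tcp_rot: [-2.139, 2.3, -0.0]
ft_force: [-0.0, 0.5, -4.3]
opening: 0.0158
```

```bash
python3 -c "
from h import *
st();rows((*seat['d'],.1705),-94,1)"
```

```text
t 18.08 p [ 0.5269 -0.1569  0.1843] phi -94.16 tilt [0.02 0.02] F [-0.02  0.47 -4.27] T [-0.006  0.007  0.014] open 0.0158 j [-0.31  0.31  1.69  0.    1.14  1.33]
[-0.0011, 0.0027, 0.0138] [-0.02, 0.02, -0.16]
```

Call:
{"name": "apply_moves", "arguments": {"commands": [[[-0.001,0.0027,0.003,0,0,0,-1],[0,0,0.006,0,0,0,-1],[0,0,0.004,0,0,0,-1],[0,0,0,0,0,0,-1],[0,0,0,0,0,0,-1]]]}}

```text
time_s: 18.5
ee_pos: [0.5264, -0.157, 0.169]
tcp_rot: [-2.138, 2.301, -0.001]
ft_force: [0.5, 0.1, -3.4]
opening: 0.0158
```

```bash
python3 look.py pics/s6.png;python3 -c "
from h import *
rows((*seat['d'],.1593),-94,1)"
```

```text
t 18.5 p [ 0.5264 -0.157   0.169 ] phi -94.19 tilt [ 0.06 -0.01] F [ 0.54  0.13 -3.37] T [ 0.041  0.002 -0.014] open 0.0158 j [-0.31  0.32  1.72  0.    1.1   1.33]
[-0.0012, 0.0021, 0.0096] [-0.05, -0.0, -0.19]
```

View pics/s6.png

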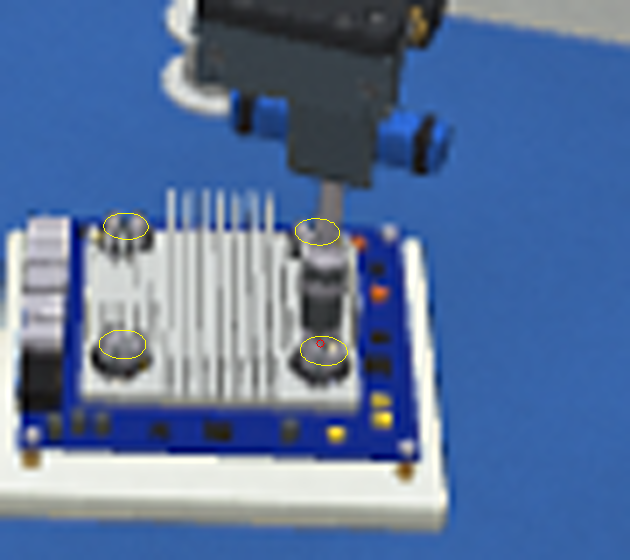

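Call:
{"name": "apply_moves", "arguments": {"commands": [[[-0.0012,0.0021,0,0,0,0,-1],[0,0,0,0,0,0,-1],[0,0,0,0,0,0,-1],[0,0,0,0,0,0,-1],[0,0,0,0,0,0,-1]]]}}

```text
time_s: 18.97
ee_pos: [0.5244, -0.1555, 0.1692]
tcp_rot: [-2.138, 2.301, -0.002]
ft_force: [-0.2, 0.5, -2.9]
opening: 0.0156
```

```bash
python3 -c "
from h import *
st();rows((*seat['d'],.1593),-94,1)"
```

```text
t 18.97 p [ 0.5244 -0.1555  0.1692] phi -94.19 tilt [ 0.08 -0.01] F [-0.16  0.5  -2.87] T [ 0.034  0.02  -0.036] open 0.0156 j [-0.31  0.32  1.72  0.    1.1   1.33]
[0.0001, 0.0001, 0.0099] [-0.08, -0.01, -0.19]
```

Call:
{"name": "apply_moves", "arguments": {"commands": [[[0,0,0.002,0,0,0,-1],[0,0,0.0025,0,0,0,-1],[0,0,0.0015,0,0,0,-1],[0,0,0.001,0,0,0,-1],[0,0,0.0005,0,0,0,-1]]]}}

```text
time_s: 19.38
ee_pos: [0.5246, -0.1556, 0.1614]
tcp_rot: [-2.138, 2.3, -0.003]
ft_force: [-0.0, 0.2, -2.9]
opening: 0.0158
```

```bash
python3 -c "
from h import *
st();rows((*seat['d'],.1593),-94,1)"
```

```text
t 19.38 p [ 0.5246 -0.1556  0.1614] phi -94.19 tilt [ 0.13 -0.04] F [-0.03  0.19 -2.94] T [-0.044  0.027 -0.016] open 0.0158 j [-0.31  0.33  1.73  0.    1.08  1.33]
[-0.0001, 0.0003, 0.0021] [-0.14, -0.03, -0.19]
```

Call:
{"name": "apply_moves", "arguments": {"commands": [[[0,0,0.001,0,0,0,-1],[0,0,0.001,0,0,0,-1],[0,0,0,0,0,3,-1],[0,0,0,0,0,5,-1],[0,0,0,0,0,5,-1]]]}}

```text
time_s: 19.8
ee_pos: [0.5243, -0.1562, 0.1592]
tcp_rot: [-1.855, 2.535, -0.004]
ft_force: [-0.3, 1.0, -3.3]
opening: 0.016
```

Call:
{"name": "apply_moves", "arguments": {"commands": [[[0,0,0,0,0,5,-1],[0,0,0,0,0,5,-1],[0,0,0,0,0,5,-1],[0,0,0,0,0,5,-1],[0,0,0,0,0,4,-1]]]}}

```text
time_s: 20.22
ee_pos: [0.5245, -0.1558, 0.1593]
tcp_rot: [-1.256, 2.878, -0.003]
ft_force: [-0.7, -0.0, -3.1]
opening: 0.0156
```

```bash
python3 -c "
from h import *
st()"
```

```text
t 20.22 p [ 0.5245 -0.1558  0.1593] phi -132.84 tilt [ 0.12 -0.06] F [-0.65 -0.03 -3.15] T [0.078 0.02  0.035] open 0.0156 j [-0.31  0.33  1.74 -0.    1.08  2.01]
```

Call:
{"name": "apply_moves", "arguments": {"commands": [[[0,0,0,0,0,3,-1],[0,0,0,0,0,1,-1],[0,0,0,0,0,-4,-1],[0,0,0,0,0,-2,-1],[0,0,-0.004,0,0,0,-1]]]}}

```text
time_s: 20.63
ee_pos: [0.5242, -0.1556, 0.1627]
tcp_rot: [-1.308, 2.856, -0.002]
ft_force: [-0.4, 0.0, -3.4]
opening: 0.0158
```

Call:
{"name": "apply_moves", "arguments": {"commands": [[[0,0,-0.006,0,0,0,-1],[0,0,-0.01,0,0,0,-1],[0,0,-0.01,0,0,0,-1],[-0.01,0.02,-0.01,0,0,-5,-1],[-0.01,0.02,-0.005,0,0,-5,-1]]]}}

```text
time_s: 21.05
ee_pos: [0.5072, -0.1175, 0.2077]
tcp_rot: [-1.551, 2.73, -0.007]
ft_force: [0.6, 1.2, -3.2]
opening: 0.0157
```

Run:
```python
from h import *
st()
for n in("side","top"):
    p,d=get_image(n);np.savez(n+"2.npz",p=p)
    b=(165,285) if n=="side" else (185,300)
    z=cv2.resize(p[b[0]:b[0]+65,b[1]:b[1]+75,::-1],None,fx=8,fy=8,interpolation=cv2.INTER_CUBIC)
    for k,c in seat.items():
        q=(proj(n,(*c,.051))-[b[1],b[0]]+.5)*8;cv2.circle(z,tuple(int(v) for v in q),2,(0,0,255),-1)
    cv2.imwrite(f"pics/{n}2.png",z)
```

```text
t 21.05 p [ 0.5072 -0.1175  0.2077] phi -120.82 tilt [ 0.21 -0.16] F [ 0.62  1.2  -3.2 ] T [ 0.121 -0.053  0.046] open 0.0157 j [-0.25  0.25  1.72 -0.    1.17  1.86]
```

View pics/top2.png

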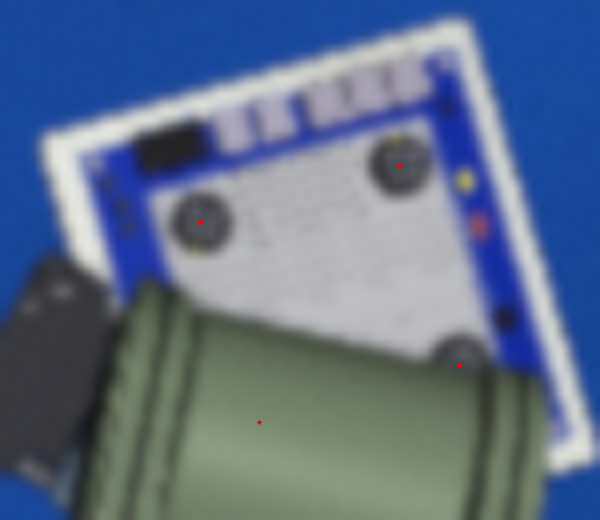

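View pics/side2.png

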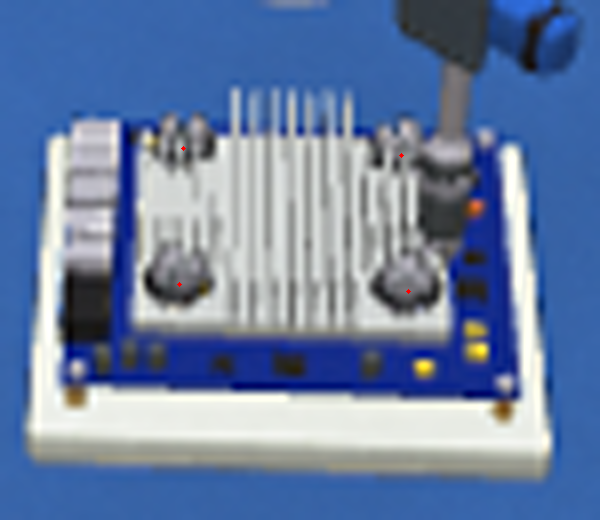

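```bash
python3 -c "
from h import *
st();rows((.52,0.03,.21),-90,6)"
```

```text
t 21.15 p [ 0.5057 -0.1156  0.2079] phi -120.81 tilt [ 0.16 -0.11] F [-0.21 -0.66 -3.3 ] T [ 0.039  0.01  -0.004] open 0.0158 j [-0.25  0.24  1.72 -0.    1.17  1.86]
[-0.0221, 0.0104, -0.0004] [-0.03, -0.01, -5.13]
[-0.0229, 0.0084, -0.0004] [-0.03, -0.01, -5.13]
[-0.0236, 0.0063, -0.0004] [-0.03, -0.01, -5.13]
[-0.024, 0.0042, -0.0004] [-0.03, -0.01, -5.13]
[-0.0243, 0.002, -0.0004] [-0.03, -0.01, -5.13]
[-0.0244, -0.0002, -0.0003] [-0.03, -0.01, -5.13]
```

Call:
{"name": "apply_moves", "arguments": {"commands": [[[-0.026,0.012,0,0,0,-5,-1],[-0.03,0.011,0,0,0,-5,-1],[-0.03,0.008,0,0,0,-5,-1],[-0.03,0.005,0,0,0,-5,-1],[-0.02,0.002,0,0,0,-5,-1]]]}}

```text
time_s: 21.57
ee_pos: [0.5225, 0.0252, 0.2117]
tcp_rot: [-2.109, 2.324, -0.02]
ft_force: [-0.2, -0.0, -3.6]
opening: 0.0159
```

Run:
```python
from h import *
st()
for n in("side","top"):
    p,d=get_image(n);np.savez(n+"3.npz",p=p)
    b=(165,285) if n=="side" else (185,300)
    z=cv2.resize(p[b[0]:b[0]+65,b[1]:b[1]+75,::-1],None,fx=8,fy=8,interpolation=cv2.INTER_CUBIC)
    for k,c in seat.items():
        q=(proj(n,(*c,.051))-[b[1],b[0]]+.5)*8;cv2.circle(z,tuple(int(v) for v in q),2,(0,0,255),-1)
    cv2.imwrite(f"pics/{n}3.png",z)
st()
```

```text
t 21.57 p [0.5225 0.0252 0.2117] phi -95.55 tilt [ 0.64 -0.4 ] F [-0.2  -0.02 -3.56] T [-0.016  0.025 -0.006] open 0.0159 j [ 0.03  0.24  1.71 -0.01  1.17  1.7 ]
t 21.67 p [0.5227 0.0258 0.2117] phi -95.56 tilt [ 0.64 -0.38] F [-0.35 -1.09 -3.51] T [-0.061  0.014 -0.045] open 0.0156 j [ 0.03  0.24  1.71 -0.01  1.17  1.7 ]
```

View pics/top3.png

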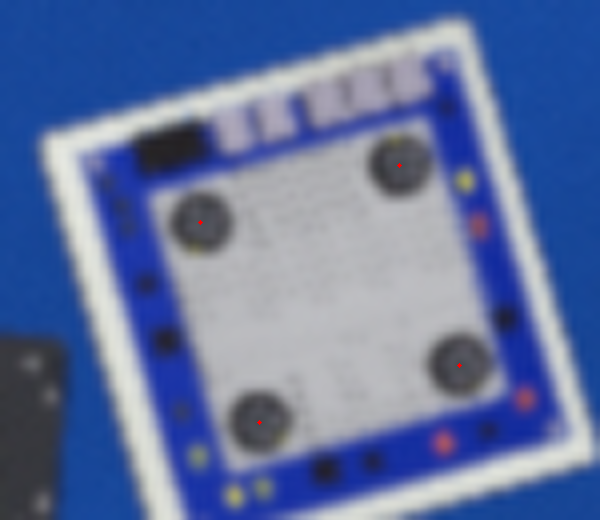

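```bash
sed -e 's/n+"avg.npz"/n+"3.npz"/;s/\["p"\]; g/["p"].astype(float); g/;s/("top","side")/("top",)/' slots.py > slots3.py; python3 slots3.py
```

```text
top UL dark slot world angle mod90 [(np.float64(1.7), 74), (np.float64(1.4), 74), (np.float64(0.8), 74)] dot [1.97872e+01 1.71000e+02 1.05000e-02]
top UR dark slot world angle mod90 [(np.float64(1.2), 11), (np.float64(1.2), 6), (np.float64(0.9), 1)] dot [2.05193e+01 3.00000e+00 1.15000e-02]
top LR dark slot world angle mod90 [(np.float64(1.4), 35), (np.float64(1.6), 33), (np.float64(1.2), 30)] dot [3.5457e+00 2.2200e+02 1.1000e-02]
top LL dark slot world angle mod90 [(np.float64(1.7), 56), (np.float64(1.9), 52), (np.float64(1.5), 50)] dot [1.30511e+01 2.40000e+02 1.20000e-02]
```

```bash
python3 -c "
from h import *
rows((*seat['a'],.19),-17,12)"
```

```text
[0.0125, -0.0083, 0.002] [-0.03, -0.06, -6.55]
[0.0133, -0.0068, 0.002] [-0.03, -0.06, -6.55]
[0.014, -0.0052, 0.0019] [-0.03, -0.06, -6.55]
[0.0145, -0.0036, 0.0019] [-0.03, -0.06, -6.55]
[0.0148, -0.0019, 0.0019] [-0.03, -0.06, -6.55]
[0.015, -0.0002, 0.0019] [-0.03, -0.06, -6.55]
[0.0149, 0.0015, 0.0019] [-0.03, -0.06, -6.55]
[0.0146, 0.0032, 0.0019] [-0.03, -0.06, -6.55]
[0.0142, 0.0048, 0.0018] [-0.03, -0.06, -6.55]
[0.0135, 0.0064, 0.0018] [-0.03, -0.06, -6.55]
[0.0127, 0.0079, 0.0018] [-0.03, -0.06, -6.55]
[0.0117, 0.0093, 0.0018] [-0.03, -0.06, -6.55]
```

Call:
{"name": "apply_moves", "arguments": {"commands": [[[0.0125,-0.008,0.002,-0.2,-0.5,-6.5,-1],[0.0133,-0.007,0.002,0,0,-6.5,-1],[0.014,-0.005,0.002,0,0,-6.5,-1],[0.0145,-0.0036,0.002,0,0,-6.5,-1],[0.015,-0.002,0.002,0,0,-6.5,-1]]]}}

```text
time_s: 22.08
ee_pos: [0.5593, -0.0431, 0.2042]
tcp_rot: [-2.69, 1.613, -0.014]
ft_force: [-0.4, 0.3, -3.8]
opening: 0.0159
```

Call:
{"name": "apply_moves", "arguments": {"commands": [[[0.015,0,0.003,0,0,-6.5,-1],[0.015,0.0015,0.003,0,0,-6.5,-1],[0.0145,0.003,0.003,0,0,-6.5,-1],[0.014,0.005,0.003,0,0,-6.5,-1],[0.012,0.006,0.003,0,0,-6,-1]]]}}

```text
time_s: 22.5
ee_pos: [0.5966, -0.118, 0.1909]
tcp_rot: [3.039, -0.788, 0.02]
ft_force: [-0.5, 1.1, -3.3]
opening: 0.0158
```

```bash
python3 -c "
from h import *
st();rows((*seat['a'],.185),-17,3)"
```

```text
t 22.5 p [ 0.5966 -0.118   0.1909] phi -29.09 tilt [ 0.67 -0.28] F [-0.51  1.11 -3.27] T [-0.002 -0.064  0.019] open 0.0158 j [-0.21  0.39  1.55 -0.    1.19  0.3 ]
[0.0055, 0.0026, 0.002] [-0.0, -0.24, -4.03]
[0.0053, 0.003, 0.002] [-0.0, -0.24, -4.03]
[0.0051, 0.0034, 0.002] [-0.0, -0.24, -4.03]
```

Call:
{"name": "apply_moves", "arguments": {"commands": [[[0.006,0.003,0.003,0,-0.4,-5,-1],[0.005,0.003,0.003,0,-0.3,-5,-1],[0.002,0.001,0.002,0,0,-1,-1],[0,0,0,0,0,0,-1],[0,0,0,0,0,0,-1]]]}}

```text
time_s: 22.92
ee_pos: [0.6063, -0.1399, 0.1823]
tcp_rot: [3.097, -0.503, 0.001]
ft_force: [0.1, -0.9, -3.1]
opening: 0.0157
```

```bash
python3 -c "
from h import *
st();rows((*seat['a'],.1705),-17,1)"
```

```text
t 22.92 p [ 0.6063 -0.1399  0.1823] phi -18.45 tilt [-0.01 -0.24] F [ 0.08 -0.88 -3.13] T [-0.002 -0.073  0.027] open 0.0157 j [-0.24  0.42  1.52 -0.    1.2   0.08]
[-0.0014, -0.007, 0.0118] [0.23, -0.07, -1.45]
```

Call:
{"name": "apply_moves", "arguments": {"commands": [[[-0.0014,-0.007,0.002,0.2,0,-1.4,-1],[0,0,0,0,0,0,-1],[0,0,0.005,0,0,0,-1],[0,0,0.003,0,0,0,-1],[0,0,0,0,0,0,-1]]]}}

```text
time_s: 23.33
ee_pos: [0.6066, -0.1309, 0.1724]
tcp_rot: [3.106, -0.468, 0.003]
ft_force: [-0.4, 0.2, -2.9]
opening: 0.0159
```

```bash
python3 -c "
from h import *
st();rows((*seat['a'],.1705),-17,1)"
```

```text
t 23.33 p [ 0.6066 -0.1309  0.1724] phi -17.12 tilt [ 0.1  -0.03] F [-0.38  0.22 -2.87] T [ 0.012 -0.074  0.03 ] open 0.0159 j [-0.23  0.43  1.54 -0.    1.17  0.07]
[0.0012, 0.0017, 0.0019] [-0.0, -0.11, -0.12]
```

Call:
{"name": "apply_moves", "arguments": {"commands": [[[0.0012,0.0019,0,0,-0.1,0,-1],[0,0,0,0,0,0,-1],[0,0,0.001,0,0,0,-1],[0,0,0.001,0,0,0,-1],[0,0,0,0,0,0,-1]]]}}

```text
time_s: 23.75
ee_pos: [0.6071, -0.1328, 0.1702]
tcp_rot: [3.107, -0.467, -0.0]
ft_force: [0.7, -0.2, -3.2]
opening: 0.0158
```

```bash
python3 -c "
from h import *
st();rows((*seat['a'],.1593),-17,1)"
```

```text
t 23.75 p [ 0.6071 -0.1328  0.1702] phi -17.11 tilt [-0.01 -0.  ] F [ 0.73 -0.19 -3.17] T [-0.063 -0.07  -0.055] open 0.0158 j [-0.23  0.43  1.54 -0.    1.17  0.06]
[0.0002, -0.0, 0.0109] [0.0, 0.01, -0.11]
```

Call:
{"name": "apply_moves", "arguments": {"commands": [[[0,0,0.003,0,0,0,-1],[0,0,0.0025,0,0,0,-1],[0,0,0.0015,0,0,0,-1],[0,0,0.001,0,0,0,-1],[0,0,0.0005,0,0,0,-1]]]}}

```text
time_s: 24.17
ee_pos: [0.6074, -0.1339, 0.1615]
tcp_rot: [3.105, -0.467, 0.002]
ft_force: [0.7, -0.9, -2.6]
opening: 0.016
```

```bash
python3 -c "
from h import *
st()"
```

```text
t 24.17 p [ 0.6074 -0.1339  0.1615] phi -17.1 tilt [ 0.06 -0.12] F [ 0.72 -0.91 -2.64] T [-0.172 -0.093  0.01 ] open 0.016 j [-0.23  0.44  1.55 -0.    1.15  0.06]
```

Call:
{"name": "apply_moves", "arguments": {"commands": [[[0,0,0.001,0,0,0,-1],[0,0,0.001,0,0,0,-1],[0,0,0,0,0,3,-1],[0,0,0,0,0,5,-1],[0,0,0,0,0,5,-1]]]}}

```text
time_s: 24.58
ee_pos: [0.6077, -0.1346, 0.1593]
tcp_rot: [3.028, -0.827, 0.004]
ft_force: [-0.4, -0.8, -2.7]
opening: 0.0157
```

Call:
{"name": "apply_moves", "arguments": {"commands": [[[0,0,0,0,0,5,-1],[0,0,0,0,0,5,-1],[0,0,0,0,0,5,-1],[0,0,0,0,0,5,-1],[0,0,0,0,0,4,-1]]]}}

```text
time_s: 25.0
ee_pos: [0.6074, -0.1343, 0.1593]
tcp_rot: [2.775, -1.468, 0.004]
ft_force: [0.0, -1.1, -2.6]
opening: 0.0156
```

```bash
python3 -c "
from h import *
st()"
```

```text
t 25.0 p [ 0.6074 -0.1343  0.1593] phi -55.76 tilt [ 0.06 -0.18] F [ 0.04 -1.1  -2.58] T [-0.113 -0.009  0.092] open 0.0156 j [-0.23  0.44  1.56 -0.    1.14  0.74]
```

Stop expected near phi −64. Go at 2°/row, then 1°.

Call:
{"name": "apply_moves", "arguments": {"commands": [[[0,0,0,0,0,2,-1],[0,0,0,0,0,2,-1],[0,0,0,0,0,2,-1],[0,0,0,0,0,1,-1],[0,0,0,0,0,0,-1]]]}}

```text
time_s: 25.42
ee_pos: [0.6073, -0.1341, 0.1593]
tcp_rot: [2.674, -1.645, 0.004]
ft_force: [-0.9, -0.1, -2.8]
opening: 0.0158
```

```bash
python3 -c "
from h import *
st()"
```

```text
t 25.42 p [ 0.6073 -0.1341  0.1593] phi -63.19 tilt [ 0.06 -0.18] F [-0.93 -0.1  -2.81] T [-0.124  0.045  0.01 ] open 0.0158 j [-0.23  0.44  1.56 -0.    1.14  0.87]
```

Call:
{"name": "apply_moves", "arguments": {"commands": [[[0,0,0,0,0,1.5,-1],[0,0,0,0,0,1.5,-1],[0,0,0,0,0,1,-1],[0,0,0,0,0,0,-1],[0,0,0,0,0,0,-1]]]}}

```text
time_s: 25.83
ee_pos: [0.6073, -0.134, 0.1593]
tcp_rot: [2.615, -1.737, 0.004]
ft_force: [0.3, -0.9, -2.0]
opening: 0.0158
```

```bash
python3 -c "
from h import *
st()"
```

```text
t 25.83 p [ 0.6073 -0.134   0.1593] phi -67.17 tilt [ 0.05 -0.18] F [ 0.3  -0.95 -1.96] T [-0.133  0.011  0.055] open 0.0158 j [-0.23  0.44  1.56 -0.    1.14  0.94]
```

Call:
{"name": "apply_moves", "arguments": {"commands": [[[0,0,0,0,0,1.5,-1],[0,0,0,0,0,1.5,-1],[0,0,0,0,0,0,-1],[0,0,0,0,0,0,-1],[0,0,0,0,0,0,-1]]]}}

```text
time_s: 26.25
ee_pos: [0.6073, -0.134, 0.1593]
tcp_rot: [2.571, -1.802, 0.004]
ft_force: [-0.6, -0.3, -2.4]
opening: 0.0155
```

```bash
python3 -c "
from h import *
st()"
```

```text
t 26.25 p [ 0.6073 -0.134   0.1593] phi -70.04 tilt [ 0.05 -0.18] F [-0.62 -0.35 -2.45] T [-0.065  0.013  0.144] open 0.0155 j [-0.23  0.44  1.56 -0.    1.14  0.99]
```

Call:
{"name": "apply_moves", "arguments": {"commands": [[[0,0,0,0,0,1.5,-1],[0,0,0,0,0,0,-1],[0,0,0,0,0,0,-1],[0,0,0,0,0,0,-1],[0,0,0,0,0,0,-1]]]}}

```text
time_s: 26.67
ee_pos: [0.6073, -0.1339, 0.1593]
tcp_rot: [2.55, -1.831, 0.004]
ft_force: [0.4, -1.6, -2.8]
opening: 0.0158
```

```bash
python3 -c "
from h import *
st();get_image('top');st()"
```

```text
t 26.67 p [ 0.6073 -0.1339  0.1593] phi -71.35 tilt [ 0.05 -0.19] F [ 0.43 -1.57 -2.84] T [-0.145  0.008  0.152] open 0.0158 j [-0.23  0.44  1.56 -0.    1.14  1.01]
t 26.72 p [ 0.6073 -0.1339  0.1593] phi -71.35 tilt [ 0.05 -0.19] F [-0.16  0.1  -1.91] T [-0.089  0.049  0.09 ] open 0.0158 j [-0.23  0.44  1.56 -0.    1.14  1.01]
```

```bash
sed -i 's/"open",round/"e6",round(float(s["effort"][5]),3),"open",round/' h.py
```

Call:
{"name": "apply_moves", "arguments": {"commands": [[[0,0,0,0,0,1.5,-1],[0,0,0,0,0,0,-1],[0,0,0,0,0,0,-1],[0,0,0,0,0,0,-1],[0,0,0,0,0,0,-1]]]}}

```text
time_s: 27.13
ee_pos: [0.6073, -0.1339, 0.1593]
tcp_rot: [2.528, -1.862, 0.004]
ft_force: [0.1, 0.1, -2.6]
opening: 0.0158
```

```bash
python3 -c "
from h import *
st();get_image('top');st()"
```

```text
t 27.13 p [ 0.6073 -0.1339  0.1593] phi -72.75 tilt [ 0.04 -0.19] F [ 0.06  0.12 -2.55] T [-0.098  0.071  0.165] e6 0.182 open 0.0158 j [-0.23  0.44  1.56 -0.    1.14  1.04]
t 27.18 p [ 0.6073 -0.1339  0.1593] phi -72.75 tilt [ 0.04 -0.19] F [-0.36 -0.79 -2.22] T [-0.175  0.01   0.178] e6 0.174 open 0.0157 j [-0.23  0.44  1.56 -0.    1.14  1.04]
```

Call:
{"name": "apply_moves", "arguments": {"commands": [[[0,0,0,0,0,-5,-1],[0,0,0,0,0,-5,-1],[0,0,-0.004,0,0,0,-1],[0,0,-0.008,0,0,0,-1],[0,0,-0.012,0,0,0,-1]]]}}

```text
time_s: 27.6
ee_pos: [0.6058, -0.1333, 0.1816]
tcp_rot: [2.681, -1.631, -0.006]
ft_force: [0.8, 0.0, -3.8]
opening: 0.0156
```

```bash
python3 -c "
from h import *
st();rows((*seat['c'],.185),-57,6)"
```

```text
t 27.6 p [ 0.6058 -0.1333  0.1816] phi -62.63 tilt [-0.28 -0.06] F [ 0.81  0.04 -3.77] T [-0.011 -0.034  0.001] e6 -0.043 open 0.0156 j [-0.23  0.42  1.52 -0.    1.2   0.86]
[0.0111, 0.0168, -0.0005] [0.05, 0.01, -0.94]
[0.0108, 0.0169, -0.0005] [0.05, 0.01, -0.94]
[0.0105, 0.0171, -0.0005] [0.05, 0.01, -0.94]
[0.0102, 0.0173, -0.0005] [0.05, 0.01, -0.94]
[0.0099, 0.0175, -0.0005] [0.05, 0.01, -0.94]
[0.0097, 0.0176, -0.0006] [0.05, 0.01, -0.94]
```

Call:
{"name": "apply_moves", "arguments": {"commands": [[[0.011,0.0165,-0.003,0,0,-1,-1],[0.0125,0.02,0,0,0,-1,-1],[0.012,0.02,0,0,0,-1.5,-1],[0.0115,0.02,0,0,0,-1.5,-1],[0.007,0.0125,0,0,0,-0.5,-1]]]}}

```text
time_s: 28.02
ee_pos: [0.5572, -0.2231, 0.1913]
tcp_rot: [-2.756, 1.502, -0.007]
ft_force: [-0.4, -0.8, -3.2]
opening: 0.0158
```

```bash
python3 -c "
from h import *
st();rows((*seat['c'],.18),-57,1)"
```

```text
t 28.02 p [ 0.5572 -0.2231  0.1913] phi -57.2 tilt [0.29 0.03] F [-0.43 -0.81 -3.17] T [-0.003  0.014 -0.012] e6 0.131 open 0.0158 j [-0.4   0.38  1.57  0.    1.19  0.6 ]
[0.0073, 0.017, 0.0113] [-0.26, -0.13, -0.2]
```

Call:
{"name": "apply_moves", "arguments": {"commands": [[[0.005,0.01,0.003,-0.3,-0.1,0,-1],[0.001,0.003,0.003,0,0,0,-1],[0,0,0.003,0,0,0,-1],[0,0,0,0,0,0,-1],[0,0,0,0,0,0,-1]]]}}

```text
time_s: 28.43
ee_pos: [0.5485, -0.2371, 0.1834]
tcp_rot: [-2.75, 1.517, -0.002]
ft_force: [0.2, 0.4, -3.5]
opening: 0.0155
```

```bash
python3 -c "
from h import *
st();rows((*seat['c'],.17),-57,1)"
```

```text
t 28.43 p [ 0.5485 -0.2371  0.1834] phi -57.77 tilt [ 0.07 -0.  ] F [ 0.24  0.44 -3.51] T [ 0.007 -0.027 -0.003] e6 -0.005 open 0.0155 j [-0.43  0.38  1.58  0.    1.17  0.58]
[0.0003, 0.0021, 0.0134] [-0.06, -0.04, -0.77]
```

Call:
{"name": "apply_moves", "arguments": {"commands": [[[0.0005,0.0022,0.002,0,0,-0.8,-1],[0,0,0,0,0,0,-1],[0,0,0.006,0,0,0,-1],[0,0,0.004,0,0,0,-1],[0,0,0,0,0,0,-1]]]}}

```text
time_s: 28.85
ee_pos: [0.5483, -0.2361, 0.17]
tcp_rot: [-2.763, 1.491, -0.001]
ft_force: [-0.7, 0.2, -3.4]
opening: 0.0156
```

```bash
python3 -c "
from h import *
st();rows((.547,-.2388,.1593),-57,1)"
```

```text
t 28.85 p [ 0.5483 -0.2361  0.17  ] phi -56.72 tilt [0.08 0.07] F [-0.7   0.24 -3.37] T [0.005 0.026 0.048] e6 -0.001 open 0.0156 j [-0.43  0.39  1.6   0.    1.14  0.56]
[0.0015, 0.0026, 0.0107] [-0.11, 0.01, 0.28]
```

Call:
{"name": "apply_moves", "arguments": {"commands": [[[0.0015,0.0026,0,-0.1,0,0,-1],[0,0,0,0,0,0,-1],[0,0,0,0,0,0,-1],[0,0,0,0,0,0,-1],[0,0,0,0,0,0,-1]]]}}

```text
time_s: 29.27
ee_pos: [0.5469, -0.2388, 0.1694]
tcp_rot: [2.765, -1.492, -0.002]
ft_force: [0.3, 0.2, -3.0]
opening: 0.0154
```

```bash
python3 -c "
from h import *
st();rows((.547,-.2388,.1593),-57,1)"
```

```text
t 29.27 p [ 0.5469 -0.2388  0.1694] phi -56.71 tilt [-0.05  0.03] F [ 0.33  0.16 -3.02] T [-0.07  -0.04   0.032] e6 -0.001 open 0.0154 j [-0.43  0.4   1.6   0.    1.15  0.56]
[0.0001, -0.0001, 0.0101] [0.03, 0.05, 0.29]
```

Call:
{"name": "apply_moves", "arguments": {"commands": [[[0,0,0.002,0,0,0,-1],[0,0,0.0025,0,0,0,-1],[0,0,0.0015,0,0,0,-1],[0,0,0.001,0,0,0,-1],[0,0,0.0005,0,0,0,-1]]]}}

```text
time_s: 29.68
ee_pos: [0.5473, -0.2392, 0.1618]
tcp_rot: [2.765, -1.492, 0.001]
ft_force: [0.0, -0.7, -3.0]
opening: 0.0158
```

```bash
python3 -c "
from h import *
st()"
```

```text
t 29.68 p [ 0.5473 -0.2392  0.1618] phi -56.71 tilt [ 0.04 -0.03] F [ 0.03 -0.67 -2.95] T [-0.118 -0.075  0.074] e6 0.002 open 0.0158 j [-0.43  0.4   1.61 -0.    1.13  0.56]
```

Call:
{"name": "apply_moves", "arguments": {"commands": [[[0,0,0.001,0,0,0,-1],[0,0,0.001,0,0,0,-1],[0,0,0,0,0,3,-1],[0,0,0,0,0,5,-1],[0,0,0,0,0,5,-1]]]}}

```text
time_s: 30.1
ee_pos: [0.5472, -0.2399, 0.1593]
tcp_rot: [2.57, -1.804, 0.002]
ft_force: [0.2, 0.0, -2.6]
opening: 0.0158
```

Call:
{"name": "apply_moves", "arguments": {"commands": [[[0,0,0,0,0,5,-1],[0,0,0,0,0,5,-1],[0,0,0,0,0,5,-1],[0,0,0,0,0,5,-1],[0,0,0,0,0,5,-1]]]}}

```text
time_s: 30.52
ee_pos: [0.5471, -0.2394, 0.1594]
tcp_rot: [2.094, -2.341, 0.001]
ft_force: [-0.1, 0.8, -2.5]
opening: 0.0156
```

```bash
python3 -c "
from h import *
st()"
```

```text
t 30.52 p [ 0.5471 -0.2394  0.1594] phi -96.36 tilt [ 0.   -0.07] F [-0.07  0.78 -2.52] T [0.029 0.03  0.081] e6 -0.813 open 0.0156 j [-0.43  0.4   1.62 -0.    1.12  1.25]
```

Call:
{"name": "apply_moves", "arguments": {"commands": [[[0,0,0,0,0,3,-1],[0,0,0,0,0,3,-1],[0,0,0,0,0,2,-1],[0,0,0,0,0,0,-1],[0,0,0,0,0,0,-1]]]}}

```text
time_s: 30.93
ee_pos: [0.5472, -0.2392, 0.1594]
tcp_rot: [1.916, -2.489, 0.002]
ft_force: [-0.5, 0.3, -4.2]
opening: 0.0155
```

```bash
python3 -c "
from h import *
st()"
```

```text
t 30.93 p [ 0.5472 -0.2392  0.1594] phi -104.81 tilt [ 0.   -0.07] F [-0.53  0.26 -4.24] T [-0.006  0.047  0.091] e6 0.109 open 0.0155 j [-0.43  0.4   1.62 -0.    1.12  1.4 ]
```

Call:
{"name": "apply_moves", "arguments": {"commands": [[[0,0,0,0,0,1.5,-1],[0,0,0,0,0,1.5,-1],[0,0,0,0,0,0,-1],[0,0,0,0,0,0,-1],[0,0,0,0,0,0,-1]]]}}

```text
time_s: 31.35
ee_pos: [0.5472, -0.2392, 0.1594]
tcp_rot: [1.855, -2.535, 0.002]
ft_force: [-0.7, -0.2, -3.5]
opening: 0.0157
```

```bash
python3 -c "
from h import *
st()"
```

```text
t 31.35 p [ 0.5472 -0.2392  0.1594] phi -107.62 tilt [ 0.01 -0.08] F [-0.71 -0.23 -3.46] T [ 0.    -0.021  0.087] e6 0.097 open 0.0157 j [-0.43  0.4   1.62 -0.    1.12  1.45]
```

Call:
{"name": "apply_moves", "arguments": {"commands": [[[0,0,0,0,0,1.5,-1],[0,0,0,0,0,1.5,-1],[0,0,0,0,0,0,-1],[0,0,0,0,0,0,-1],[0,0,0,0,0,0,-1]]]}}

```text
time_s: 31.77
ee_pos: [0.5472, -0.2391, 0.1594]
tcp_rot: [1.791, -2.58, 0.002]
ft_force: [0.8, -0.0, -3.0]
opening: 0.0153
```

```bash
python3 -c "
from h import *
st()"
```

```text
t 31.77 p [ 0.5472 -0.2391  0.1594] phi -110.46 tilt [ 0.   -0.07] F [ 0.85 -0.03 -2.98] T [0.036 0.038 0.116] e6 0.148 open 0.0153 j [-0.43  0.4   1.62 -0.    1.12  1.5 ]
```

Call:
{"name": "apply_moves", "arguments": {"commands": [[[0,0,0,0,0,1.5,-1],[0,0,0,0,0,1,-1],[0,0,0,0,0,0,-1],[0,0,0,0,0,0,-1],[0,0,0,0,0,0,-1]]]}}

```text
time_s: 32.18
ee_pos: [0.5473, -0.239, 0.1594]
tcp_rot: [1.737, -2.617, 0.002]
ft_force: [0.4, 0.0, -3.0]
opening: 0.0153
```

```bash
python3 -c "
from h import *
st()"
```

```text
t 32.18 p [ 0.5473 -0.239   0.1594] phi -112.86 tilt [ 0.   -0.08] F [ 0.38  0.02 -3.  ] T [0.087 0.002 0.22 ] e6 0.189 open 0.0153 j [-0.43  0.4   1.62 -0.    1.12  1.54]
```

Call:
{"name": "apply_moves", "arguments": {"commands": [[[0,0,0,0,0,-5,-1],[0,0,0,0,0,-5,-1],[0,0,-0.004,0,0,0,-1],[0,0,-0.01,0,0,0,-1],[0,0,-0.012,0,0,0,-1]]]}}

```text
time_s: 32.6
ee_pos: [0.5457, -0.2384, 0.1841]
tcp_rot: [1.96, -2.45, -0.007]
ft_force: [0.7, 1.2, -3.6]
opening: 0.0157
```

```bash
python3 -c "
from h import *
st();rows((*seat['b'],.182),-82,6)"
```

```text
t 32.6 p [ 0.5457 -0.2384  0.1841] phi -102.68 tilt [-0.32  0.08] F [ 0.66  1.24 -3.63] T [-0.037  0.024 -0.033] e6 -0.043 open 0.0157 j [-0.43  0.38  1.58 -0.    1.18  1.36]
[-0.0068, -0.0129, 0.0003] [0.05, 0.01, -3.45]
[-0.006, -0.0133, 0.0003] [0.05, 0.01, -3.45]
[-0.0052, -0.0136, 0.0003] [0.05, 0.01, -3.45]
[-0.0043, -0.0139, 0.0003] [0.05, 0.01, -3.45]
[-0.0035, -0.0141, 0.0003] [0.05, 0.01, -3.45]
[-0.0026, -0.0143, 0.0003] [0.05, 0.01, -3.45]
```

Call:
{"name": "apply_moves", "arguments": {"commands": [[[-0.0075,-0.014,0,0.2,0,-4,-1],[-0.007,-0.016,0,0,0,-4.5,-1],[-0.006,-0.016,0.001,0,0,-4.5,-1],[-0.0045,-0.015,0.001,0,0,-4.5,-1],[-0.002,-0.01,0.001,0,0,-3,-1]]]}}

```text
time_s: 33.02
ee_pos: [0.6213, -0.2184, 0.19]
tcp_rot: [-2.368, 2.062, -0.009]
ft_force: [0.9, 0.2, -3.6]
opening: 0.0154
```

```bash
python3 -c "
from h import *
st();rows((.6301,-.2163,.18),-82,1)"
```

```text
t 33.02 p [ 0.6213 -0.2184  0.19  ] phi -82.1 tilt [ 0.3  -0.14] F [ 0.9   0.22 -3.56] T [-0.01   0.046 -0.   ] e6 0.304 open 0.0154 j [-0.36  0.47  1.42 -0.    1.24  1.08]
[-0.0009, -0.009, 0.01] [-0.28, -0.18, -0.1]
```

Call:
{"name": "apply_moves", "arguments": {"commands": [[[-0.0005,-0.004,0.003,-0.3,-0.2,0,-1],[0,-0.001,0.003,0,0,0,-1],[0,0,0.003,0,0,0,-1],[0,0,0,0,0,0,-1],[0,0,0,0,0,0,-1]]]}}

```text
time_s: 33.43
ee_pos: [0.6271, -0.2166, 0.1816]
tcp_rot: [-2.362, 2.071, 0.002]
ft_force: [-0.0, -1.2, -2.9]
opening: 0.0155
```

```bash
python3 -c "
from h import *
st();rows((.6301,-.2163,.17),-82,1)"
```

```text
t 33.43 p [ 0.6271 -0.2166  0.1816] phi -82.5 tilt [-0.05  0.04] F [-0.04 -1.24 -2.86] T [ 0.03   0.039 -0.051] e6 -0.003 open 0.0155 j [-0.35  0.49  1.41  0.    1.24  1.09]
[0.0001, -0.003, 0.0116] [0.04, 0.05, -0.5]
```

Call:
{"name": "apply_moves", "arguments": {"commands": [[[0,-0.003,0,0,0,-0.5,-1],[0,0,0,0,0,0,-1],[0,0,0.005,0,0,0,-1],[0,0,0.005,0,0,0,-1],[0,0,0,0,0,0,-1]]]}}

```text
time_s: 33.85
ee_pos: [0.6287, -0.2171, 0.1714]
tcp_rot: [2.368, -2.064, -0.002]
ft_force: [0.1, 0.6, -3.1]
opening: 0.0156
```

```bash
python3 -c "
from h import *
st();rows((.6301,-.2163,.1593),-82,1)"
```

```text
t 33.85 p [ 0.6287 -0.2171  0.1714] phi -82.14 tilt [-0.07  0.03] F [ 0.08  0.61 -3.12] T [ 0.01   0.029 -0.059] e6 0.0 open 0.0156 j [-0.35  0.5   1.42  0.    1.22  1.08]
[-0.0006, -0.0016, 0.0121] [0.07, 0.04, -0.14]
```

Call:
{"name": "apply_moves", "arguments": {"commands": [[[-0.0006,-0.0016,0,0,0,0,-1],[0,0,0,0,0,0,-1],[0,0,0.001,0,0,0,-1],[0,0,0.001,0,0,0,-1],[0,0,0,0,0,0,-1]]]}}

```text
time_s: 34.27
ee_pos: [0.63, -0.2162, 0.1687]
tcp_rot: [2.368, -2.064, -0.003]
ft_force: [-0.7, -0.1, -3.0]
opening: 0.0156
```

```bash
python3 -c "
from h import *
st();rows((.6301,-.2163,.1593),-82,1)"
```

```text
t 34.27 p [ 0.63   -0.2162  0.1687] phi -82.15 tilt [-0.13  0.05] F [-0.71 -0.14 -3.  ] T [0.006 0.017 0.014] e6 -0.0 open 0.0156 j [-0.35  0.5   1.42  0.    1.22  1.09]
[0.0002, -0.0001, 0.0094] [0.12, 0.06, -0.15]
```

Call:
{"name": "apply_moves", "arguments": {"commands": [[[0,0,0.002,0,0,0,-1],[0,0,0.0025,0,0,0,-1],[0,0,0.0015,0,0,0,-1],[0,0,0.001,0,0,0,-1],[0,0,0,0,0,0,-1]]]}}

```text
time_s: 34.68
ee_pos: [0.6302, -0.2164, 0.1612]
tcp_rot: [2.368, -2.063, -0.002]
ft_force: [-0.6, -0.3, -3.1]
opening: 0.0157
```

```bash
python3 -c "
from h import *
st()"
```

```text
t 34.68 p [ 0.6302 -0.2164  0.1612] phi -82.15 tilt [-0.08 -0.  ] F [-0.57 -0.3  -3.08] T [-0.128 -0.058  0.003] e6 0.001 open 0.0157 j [-0.35  0.51  1.44 -0.    1.2   1.09]
```

Inserted. Turn: expected touch near phi −129, home torque near −138.

Call:
{"name": "apply_moves", "arguments": {"commands": [[[0,0,0.001,0,0,0,-1],[0,0,0.0008,0,0,0,-1],[0,0,0,0,0,3,-1],[0,0,0,0,0,5,-1],[0,0,0,0,0,5,-1]]]}}

```text
time_s: 35.1
ee_pos: [0.6302, -0.2167, 0.1594]
tcp_rot: [2.109, -2.326, -0.001]
ft_force: [-0.1, -0.1, -3.7]
opening: 0.0152
```

Call:
{"name": "apply_moves", "arguments": {"commands": [[[0,0,0,0,0,5,-1],[0,0,0,0,0,5,-1],[0,0,0,0,0,5,-1],[0,0,0,0,0,5,-1],[0,0,0,0,0,5,-1]]]}}

```text
time_s: 35.52
ee_pos: [0.6303, -0.2162, 0.1594]
tcp_rot: [1.527, -2.744, -0.001]
ft_force: [0.0, -0.2, -2.6]
opening: 0.0155
```

Call:
{"name": "apply_moves", "arguments": {"commands": [[[0,0,0,0,0,3,-1],[0,0,0,0,0,3,-1],[0,0,0,0,0,2,-1],[0,0,0,0,0,0,-1],[0,0,0,0,0,0,-1]]]}}

```text
time_s: 35.93
ee_pos: [0.6305, -0.2161, 0.1594]
tcp_rot: [1.321, -2.85, -0.001]
ft_force: [0.0, -0.7, -3.2]
opening: 0.0156
```

```bash
python3 -c "
from h import *
st()"
```

```text
t 35.93 p [ 0.6305 -0.2161  0.1594] phi -130.26 tilt [-0.04  0.01] F [ 0.   -0.73 -3.2 ] T [ 0.038 -0.015  0.09 ] e6 0.119 open 0.0156 j [-0.35  0.51  1.44 -0.    1.2   1.93]
```

Call:
{"name": "apply_moves", "arguments": {"commands": [[[0,0,0,0,0,1.5,-1],[0,0,0,0,0,1.5,-1],[0,0,0,0,0,1,-1],[0,0,0,0,0,0,-1],[0,0,0,0,0,0,-1]]]}}

```text
time_s: 36.35
ee_pos: [0.6305, -0.216, 0.1594]
tcp_rot: [1.223, -2.893, -0.0]
ft_force: [-0.3, -0.2, -3.7]
opening: 0.0157
```

```bash
python3 -c "
from h import *
st()"
```

```text
t 36.35 p [ 0.6305 -0.216   0.1594] phi -134.17 tilt [-0.03  0.  ] F [-0.27 -0.25 -3.67] T [0.061 0.055 0.091] e6 0.133 open 0.0157 j [-0.35  0.51  1.44 -0.    1.2   1.99]
```

Call:
{"name": "apply_moves", "arguments": {"commands": [[[0,0,0,0,0,1.5,-1],[0,0,0,0,0,1.5,-1],[0,0,0,0,0,0,-1],[0,0,0,0,0,0,-1],[0,0,0,0,0,0,-1]]]}}

```text
time_s: 36.77
ee_pos: [0.6306, -0.2159, 0.1594]
tcp_rot: [1.151, -2.923, -0.0]
ft_force: [-0.2, 0.2, -3.4]
opening: 0.0157
```

```bash
python3 -c "
from h import *
st()"
```

```text
t 36.77 p [ 0.6306 -0.2159  0.1594] phi -137.01 tilt [-0.03 -0.  ] F [-0.19  0.22 -3.41] T [0.099 0.023 0.177] e6 0.179 open 0.0157 j [-0.35  0.51  1.44 -0.    1.2   2.04]
```

Call:
{"name": "apply_moves", "arguments": {"commands": [[[0,0,0,0,0,1,-1],[0,0,0,0,0,0,-1],[0,0,0,0,0,0,-1],[0,0,0,0,0,0,-1],[0,0,0,0,0,0,-1]]]}}

```text
time_s: 37.18
ee_pos: [0.6306, -0.2159, 0.1594]
tcp_rot: [1.126, -2.932, -0.0]
ft_force: [-1.1, -1.1, -2.9]
opening: 0.0156
```

```bash
python3 -c "
from h import *
st()"
```

```text
t 37.18 p [ 0.6306 -0.2159  0.1594] phi -138.0 tilt [-0.03 -0.  ] F [-1.15 -1.14 -2.93] T [ 0.082 -0.009  0.19 ] e6 0.186 open 0.0156 j [-0.35  0.51  1.44 -0.    1.2   2.06]
```

Call:
{"name": "apply_moves", "arguments": {"commands": [[[0,0,0,0,0,-5,-1],[0,0,0,0,0,-5,-1],[0,0,-0.004,0,0,0,-1],[0,0,-0.01,0,0,0,-1],[0,0,-0.012,0,0,0,-1]]]}}

```text
time_s: 37.6
ee_pos: [0.6291, -0.2155, 0.1839]
tcp_rot: [1.377, -2.818, -0.007]
ft_force: [-0.5, 0.6, -3.9]
opening: 0.0157
```

```bash
python3 -c "
from h import *
st();rows((.5245,-.1557,.185),-37,15)"
```

```text
t 37.6 p [ 0.6291 -0.2155  0.1839] phi -127.91 tilt [-0.36  0.13] F [-0.53  0.6  -3.94] T [0.095 0.006 0.035] e6 -0.044 open 0.0157 j [-0.35  0.49  1.4  -0.    1.25  1.89]
[0.0011, 0.008, -0.0] [0.03, 0.01, -6.06]
[0.0003, 0.008, -0.0] [0.03, 0.01, -6.06]
[-0.0006, 0.008, -0.0] [0.03, 0.01, -6.06]
[-0.0014, 0.0079, -0.0] [0.03, 0.01, -6.06]
[-0.0022, 0.0077, -0.0] [0.03, 0.01, -6.06]
[-0.003, 0.0074, -0.0] [0.03, 0.01, -6.06]
[-0.0038, 0.0071, -0.0] [0.03, 0.01, -6.06]
[-0.0045, 0.0066, -0.0] [0.03, 0.01, -6.06]
[-0.0052, 0.0061, -0.0] [0.03, 0.01, -6.06]
[-0.0058, 0.0055, -0.0001] [0.03, 0.01, -6.06]
[-0.0064, 0.0049, -0.0001] [0.03, 0.01, -6.06]
[-0.0068, 0.0042, -0.0001] [0.03, 0.01, -6.06]
[-0.0073, 0.0034, -0.0001] [0.03, 0.01, -6.06]
[-0.0076, 0.0027, -0.0001] [0.03, 0.01, -6.06]
[-0.0078, 0.0018, -0.0001] [0.03, 0.01, -6.06]
```

Call:
{"name": "apply_moves", "arguments": {"commands": [[[0.001,0.008,-0.002,0.2,0,-6.5,-1],[0,0.008,0,0,0,-6.5,-1],[-0.0005,0.008,0,0,0,-6.5,-1],[-0.0014,0.008,0,0,0,-6.5,-1],[-0.0025,0.0077,0,0,0,-6.5,-1]]]}}

```text
time_s: 38.02
ee_pos: [0.5967, -0.1964, 0.1942]
tcp_rot: [-2.125, 2.309, -0.012]
ft_force: [-0.1, 0.2, -3.3]
opening: 0.0152
```

Call:
{"name": "apply_moves", "arguments": {"commands": [[[-0.003,0.0075,0,0,0,-6.5,-1],[-0.004,0.007,0,0,0,-6.5,-1],[-0.005,0.0066,0,0,0,-6.5,-1],[-0.005,0.006,0,0,0,-6.5,-1],[-0.006,0.005,0,0,0,-6.5,-1]]]}}

```text
time_s: 38.43
ee_pos: [0.5601, -0.1772, 0.1997]
tcp_rot: [-2.7, 1.599, -0.022]
ft_force: [0.3, 0.1, -3.2]
opening: 0.0156
```

```bash
python3 -c "
from h import *
st();rows((.5245,-.1557,.185),-37,5)"
```

```text
t 38.43 p [ 0.5601 -0.1772  0.1997] phi -61.28 tilt [ 0.79 -0.22] F [ 0.26  0.05 -3.17] T [-0.014  0.019 -0.018] e6 1.128 open 0.0156 j [-0.33  0.35  1.59  0.    1.19  0.74]
[-0.0072, 0.0042, 0.0028] [-0.09, -0.14, -4.86]
[-0.0075, 0.0036, 0.0029] [-0.09, -0.14, -4.86]
[-0.0078, 0.0029, 0.0029] [-0.09, -0.14, -4.86]
[-0.008, 0.0023, 0.0029] [-0.09, -0.14, -4.86]
[-0.0082, 0.0016, 0.0029] [-0.09, -0.14, -4.86]
```

Call:
{"name": "apply_moves", "arguments": {"commands": [[[-0.007,0.004,0.003,-0.4,-0.7,-5,-1],[-0.0075,0.0036,0.004,0,0,-6,-1],[-0.008,0.003,0.004,0,0,-5,-1],[-0.006,0.002,0.003,0,0,-3,-1],[0,0,0,0,0,0,-1]]]}}

```text
time_s: 38.85
ee_pos: [0.5315, -0.1604, 0.1915]
tcp_rot: [-2.931, 1.119, -0.008]
ft_force: [-0.6, -0.8, -3.7]
opening: 0.0157
```

```bash
python3 -c "
from h import *
st();rows((.5245,-.1557,.175),-37,1)"
```

```text
t 38.85 p [ 0.5315 -0.1604  0.1915] phi -41.79 tilt [0.37 0.15] F [-0.61 -0.84 -3.74] T [-0.014 -0.018 -0.051] e6 -0.38 open 0.0157 j [-0.32  0.31  1.67  0.    1.15  0.41]
[-0.0084, 0.0013, 0.0164] [-0.35, -0.19, -4.79]
```

Call:
{"name": "apply_moves", "arguments": {"commands": [[[-0.007,0.001,0.003,-0.3,-0.2,-4.8,-1],[0,0,0.005,0,0,0,-1],[0,0,0.005,0,0,0,-1],[0,0,0,0,0,0,-1],[0,0,0,0,0,0,-1]]]}}

```text
time_s: 39.27
ee_pos: [0.5284, -0.1575, 0.1815]
tcp_rot: [-2.972, 1.014, -0.013]
ft_force: [0.4, -0.5, -3.7]
opening: 0.0155
```

```bash
python3 -c "
from h import *
st();rows((.5245,-.1557,.17),-37,1)"
```

```text
t 39.27 p [ 0.5284 -0.1575  0.1815] phi -37.69 tilt [ 0.46 -0.09] F [ 0.44 -0.46 -3.73] T [-0.083 -0.046  0.   ] e6 -0.011 open 0.0155 j [-0.31  0.31  1.7   0.    1.12  0.35]
[-0.0043, 0.001, 0.0115] [-0.21, -0.42, -0.69]
```

Call:
{"name": "apply_moves", "arguments": {"commands": [[[-0.0043,0.001,0,-0.2,-0.4,-0.7,-1],[0,0,0,0,0,0,-1],[0,0,0.005,0,0,0,-1],[0,0,0.005,0,0,0,-1],[0,0,0,0,0,0,-1]]]}}

```text
time_s: 39.68
ee_pos: [0.5252, -0.1562, 0.171]
tcp_rot: [-2.978, 1.001, -0.002]
ft_force: [-0.9, 0.3, -2.5]
opening: 0.0159
```

```bash
python3 -c "
from h import *
st();rows((.5245,-.1557,.1593),-37,1)"
```

```text
t 39.68 p [ 0.5252 -0.1562  0.171 ] phi -37.15 tilt [ 0.06 -0.02] F [-0.91  0.33 -2.53] T [-0.006 -0.017 -0.004] e6 0.001 open 0.0159 j [-0.31  0.32  1.72  0.    1.1   0.34]
[-0.0009, 0.0, 0.0117] [-0.02, -0.06, -0.15]
```

Call:
{"name": "apply_moves", "arguments": {"commands": [[[-0.0009,0,0.001,0,0,0,-1],[0,0,0.002,0,0,0,-1],[0,0,0.0025,0,0,0,-1],[0,0,0.0015,0,0,0,-1],[0,0,0.001,0,0,0,-1]]]}}

```text
time_s: 40.1
ee_pos: [0.5246, -0.1561, 0.1621]
tcp_rot: [2.977, -1.0, 0.002]
ft_force: [0.5, -0.7, -1.7]
opening: 0.0156
```

```bash
python3 -c "
from h import *
st();rows((.5245,-.1557,.1593),-37,1)"
```

```text
t 40.1 p [ 0.5246 -0.1561  0.1621] phi -37.15 tilt [ 0.06 -0.08] F [ 0.46 -0.7  -1.73] T [-0.272  0.001  0.019] e6 0.008 open 0.0156 j [-0.31  0.33  1.73 -0.    1.08  0.34]
[-0.0003, -0.0003, 0.0028] [0.03, -0.1, -0.15]
```

Call:
{"name": "apply_moves", "arguments": {"commands": [[[0,0,0.001,0,0,0,-1],[0,0,0.001,0,0,0,-1],[0,0,0.0005,0,0,0,-1],[0,0,0,0,0,0,-1],[0,0,0,0,0,0,-1]]]}}

```text
time_s: 40.52
ee_pos: [0.5246, -0.1565, 0.1593]
tcp_rot: [2.976, -1.0, 0.003]
ft_force: [0.6, -0.8, -3.5]
opening: 0.0157
```

```bash
python3 -c "
from h import *
st()"
```

```text
t 40.52 p [ 0.5246 -0.1565  0.1593] phi -37.15 tilt [ 0.07 -0.12] F [ 0.58 -0.79 -3.52] T [-0.169  0.018  0.028] e6 0.004 open 0.0157 j [-0.31  0.33  1.73 -0.    1.08  0.34]
```

Seated. Touch expected near −84, home near −93.

Call:
{"name": "apply_moves", "arguments": {"commands": [[[0,0,0,0,0,3,-1],[0,0,0,0,0,5,-1],[0,0,0,0,0,5,-1],[0,0,0,0,0,5,-1],[0,0,0,0,0,5,-1]]]}}

```text
time_s: 40.93
ee_pos: [0.5244, -0.157, 0.1594]
tcp_rot: [2.704, -1.595, 0.004]
ft_force: [-0.5, -0.1, -2.9]
opening: 0.0157
```

Call:
{"name": "apply_moves", "arguments": {"commands": [[[0,0,0,0,0,5,-1],[0,0,0,0,0,5,-1],[0,0,0,0,0,5,-1],[0,0,0,0,0,4,-1],[0,0,0,0,0,3,-1]]]}}

```text
time_s: 41.35
ee_pos: [0.5243, -0.1565, 0.1594]
tcp_rot: [2.329, -2.105, 0.004]
ft_force: [0.0, -1.0, -3.7]
opening: 0.0156
```

Call:
{"name": "apply_moves", "arguments": {"commands": [[[0,0,0,0,0,2,-1],[0,0,0,0,0,2,-1],[0,0,0,0,0,0,-1],[0,0,0,0,0,0,-1],[0,0,0,0,0,0,-1]]]}}

```text
time_s: 41.77
ee_pos: [0.5243, -0.1564, 0.1594]
tcp_rot: [2.252, -2.188, 0.004]
ft_force: [0.4, -1.1, -3.2]
opening: 0.0157
```

```bash
python3 -c "
from h import *
st()"
```

```text
t 41.77 p [ 0.5243 -0.1564  0.1594] phi -88.35 tilt [ 0.03 -0.16] F [ 0.36 -1.06 -3.15] T [-0.114  0.043  0.13 ] e6 0.115 open 0.0157 j [-0.31  0.33  1.73 -0.    1.08  1.23]
```

Call:
{"name": "apply_moves", "arguments": {"commands": [[[0,0,0,0,0,1.5,-1],[0,0,0,0,0,1.5,-1],[0,0,0,0,0,1,-1],[0,0,0,0,0,0,-1],[0,0,0,0,0,0,-1]]]}}

```text
time_s: 42.18
ee_pos: [0.5243, -0.1563, 0.1594]
tcp_rot: [2.175, -2.264, 0.004]
ft_force: [-0.4, -0.6, -3.5]
opening: 0.0159
```

```bash
python3 -c "
from h import *
st()"
```

```text
t 42.18 p [ 0.5243 -0.1563  0.1594] phi -92.3 tilt [ 0.03 -0.17] F [-0.43 -0.55 -3.46] T [-0.068  0.055  0.211] e6 0.189 open 0.0159 j [-0.31  0.33  1.73 -0.    1.08  1.3 ]
```

Call:
{"name": "apply_moves", "arguments": {"commands": [[[0,0,0,0,0,-5,-1],[0,0,0,0,0,-5,-1],[0,0,-0.004,0,0,0,-1],[0,0,-0.01,0,0,0,-1],[0,0,-0.015,0,0,0,-1]]]}}

```text
time_s: 42.6
ee_pos: [0.5225, -0.1554, 0.1869]
tcp_rot: [2.367, -2.059, -0.007]
ft_force: [-0.2, 0.0, -3.1]
opening: 0.0158
```

```bash
python3 -c "
from h import *
st();rows((.54,0.02,.215),-90,7)"
```

```text
t 42.6 p [ 0.5225 -0.1554  0.1869] phi -82.05 tilt [-0.35  0.  ] F [-0.2   0.04 -3.07] T [ 0.003 -0.037 -0.011] e6 -0.042 open 0.0158 j [-0.31  0.31  1.69 -0.    1.15  1.12]
[-0.0245, -0.0059, -0.004] [0.05, 0.0, 1.14]
[-0.0246, -0.0054, -0.004] [0.05, 0.0, 1.14]
[-0.0247, -0.005, -0.004] [0.05, 0.0, 1.14]
[-0.0248, -0.0045, -0.004] [0.05, 0.0, 1.14]
[-0.0249, -0.004, -0.004] [0.05, 0.0, 1.14]
[-0.0249, -0.0035, -0.004] [0.05, 0.0, 1.14]
[-0.025, -0.003, -0.004] [0.05, 0.0, 1.14]
```

Call:
{"name": "apply_moves", "arguments": {"commands": [[[-0.024,-0.006,-0.008,0.2,0,1.5,-1],[-0.032,-0.007,-0.008,0,0,1.5,-1],[-0.034,-0.007,-0.006,0,0,1.5,-1],[-0.034,-0.006,0,0,0,1.5,-1],[-0.025,-0.004,0,0,0,1,-1]]]}}

```text
time_s: 43.02
ee_pos: [0.544, -0.0045, 0.218]
tcp_rot: [-2.206, 2.229, -0.011]
ft_force: [0.4, 0.2, -3.0]
opening: 0.0161
```

```bash
python3 - <<'E'
from h import *
st()
for n in("side","top"):
    p,d=get_image(n);np.savez(n+"3.npz",p=p)
    b=(165,285) if n=="side" else (185,300)
    z=cv2.resize(p[b[0]:b[0]+65,b[1]:b[1]+75,::-1],None,fx=8,fy=8,interpolation=cv2.INTER_CUBIC)
    cv2.imwrite(f"pics/{n}4.png",z)
st();rows((.5705,.1008,.205),-90,4)
E
python3 slots3.py
```

```text
t 43.02 p [ 0.544  -0.0045  0.218 ] phi -90.61 tilt [ 0.51 -0.08] F [ 0.36  0.18 -2.96] T [-0.049  0.052  0.01 ] e6 -0.539 open 0.0161 j [-0.03  0.27  1.66 -0.    1.2   1.55]
t 43.12 p [ 0.5445 -0.0032  0.2179] phi -90.31 tilt [ 0.55 -0.03] F [-0.47 -0.81 -3.73] T [0.004 0.069 0.049] e6 0.302 open 0.0163 j [-0.03  0.27  1.66 -0.    1.2   1.55]
[-0.026, -0.0063, 0.0033] [-0.14, -0.01, -0.08]
[-0.026, -0.0064, 0.0033] [-0.14, -0.01, -0.08]
[-0.026, -0.0064, 0.0033] [-0.14, -0.01, -0.08]
[-0.026, -0.0065, 0.0032] [-0.14, -0.01, -0.08]
top UL dark slot world angle mod90 [(np.float64(1.5), 35), (np.float64(1.7), 36), (np.float64(1.4), 37)] dot [1.78493e+01 1.26000e+02 1.00000e-02]
top UR dark slot world angle mod90 [(np.float64(1.5), 57), (np.float64(1.7), 57), (np.float64(1.2), 55)] dot [2.9735e+01 3.3000e+02 1.2500e-02]
top LR dark slot world angle mod90 [(np.float64(1.5), 84), (np.float64(1.4), 82), (np.float64(1.3), 82)] dot [2.44902e+01 1.83000e+02 1.15000e-02]
top LL dark slot world angle mod90 [(np.float64(1.3), 13), (np.float64(1.3), 15), (np.float64(1.1), 15)] dot [1.51347e+01 1.98000e+02 1.15000e-02]
```

View pics/top4.png

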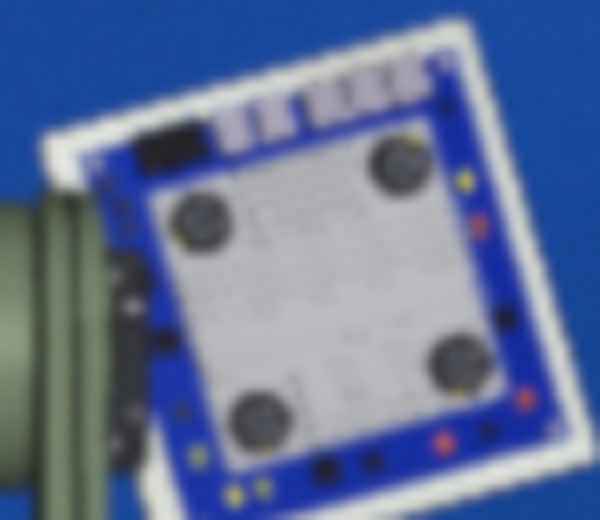

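Call:
{"name": "apply_moves", "arguments": {"commands": [[[-0.023,-0.0055,0,-0.5,0,0,-1],[-0.028,-0.007,0,0,0,0,-1],[-0.026,-0.006,0,0,0,0,-1],[-0.013,-0.003,0,0,0,0,-1],[-0.003,-0.001,0,0,0,0,-1]]]}}

```text
time_s: 43.53
ee_pos: [0.5683, 0.0912, 0.2215]
tcp_rot: [-2.206, 2.236, -0.005]
ft_force: [0.0, -0.7, -3.1]
opening: 0.0155
```

```bash
python3 -c "
from h import *
st();rows((.5705,.1008,.205),-90,1)"
```

```text
t 43.53 p [0.5683 0.0912 0.2215] phi -90.79 tilt [ 0.15 -0.11] F [ 0.03 -0.68 -3.09] T [-0.046  0.039 -0.06 ] e6 0.062 open 0.0155 j [ 0.14  0.32  1.58 -0.    1.24  1.73]
[-0.0096, -0.0021, 0.0165] [-0.15, -0.11, -0.79]
```

Call:
{"name": "apply_moves", "arguments": {"commands": [[[-0.0075,-0.002,0.005,-0.1,-0.1,-0.8,-1],[0,0,0.01,0,0,0,-1],[0,0,0.012,0,0,0,-1],[0,0,0.006,0,0,0,-1],[0,0,0,0,0,0,-1]]]}}

```text
time_s: 43.95
ee_pos: [0.5702, 0.0957, 0.1865]
tcp_rot: [2.218, -2.223, 0.003]
ft_force: [-0.2, -0.7, -3.8]
opening: 0.0156
```

```bash
python3 -c "
from h import *
st();rows((.5705,.1008,.175),-90,1)"
```

```text
t 43.95 p [0.5702 0.0957 0.1865] phi -90.13 tilt [ 0.02 -0.13] F [-0.23 -0.66 -3.77] T [0.064 0.067 0.04 ] e6 0.0 open 0.0156 j [ 0.15  0.35  1.62 -0.    1.17  1.72]
[-0.0052, -0.0003, 0.0115] [-0.02, -0.13, -0.13]
```

Call:
{"name": "apply_moves", "arguments": {"commands": [[[-0.0052,-0.0003,0,0,-0.1,0,-1],[0,0,0,0,0,0,-1],[0,0,0.004,0,0,0,-1],[0,0,0.004,0,0,0,-1],[0,0,0,0,0,0,-1]]]}}

```text
time_s: 44.37
ee_pos: [0.5705, 0.099, 0.1781]
tcp_rot: [2.215, -2.227, 0.002]
ft_force: [-0.9, 0.4, -3.4]
opening: 0.0158
```

Run:
```python
from h import *
st()
p,d=get_image("side");np.savez("last.npz",p=p)
s,q,Rm=pose();v=proj("side",q+Rm.apply([0,0,.1064]));x0,y0=int(v[0]-45),int(v[1]-40)
z=cv2.resize(p[y0:y0+80,x0:x0+90,::-1],None,fx=7,fy=7,interpolation=cv2.INTER_CUBIC)
for zz,c,r in((.06,(.571,.1015),.0135),):
    P=np.array([proj("side",(c[0]+r*np.cos(a),c[1]+r*np.sin(a),zz)) for a in np.arange(0,6.29,.1)])
    cv2.polylines(z,[(((P-[x0,y0])+.5)*7).astype(np.int32)],True,(0,255,255),1)
cv2.imwrite("pics/s7.png",z);rows((.5705,.1008,.125),-90,1)
```

```text
t 44.37 p [0.5705 0.099  0.1781] phi -90.32 tilt [ 0.01 -0.06] F [-0.87  0.4  -3.44] T [-0.014  0.056  0.022] e6 0.001 open 0.0158 j [ 0.15  0.36  1.63 -0.    1.15  1.73]
[-0.0018, 0.0001, 0.0534] [-0.04, -0.06, -0.31]
```

View pics/s7.png

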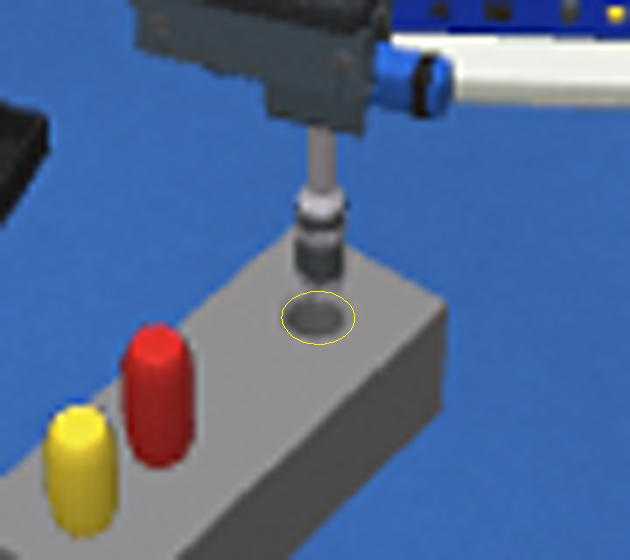

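Call:
{"name": "apply_moves", "arguments": {"commands": [[[-0.0022,-0.0005,0,0,0,0,-1],[0,0,0,0,0,0,-1],[0,0,0.003,0,0,0,-1],[0,0,0.004,0,0,0,-1],[0,0,0.003,0,0,0,-1]]]}}

```text
time_s: 44.83
ee_pos: [0.5722, 0.1017, 0.1692]
tcp_rot: [-2.214, 2.225, -0.005]
ft_force: [-0.6, -0.3, -3.7]
opening: 0.0158
```

```bash
python3 -c "
from h import *
st();rows((.571,.1012,.125),-90,1)"
```

```text
t 44.83 p [0.5722 0.1017 0.1692] phi -90.3 tilt [ 0.24 -0.03] F [-0.56 -0.34 -3.66] T [ 0.027  0.029 -0.014] e6 -0.0 open 0.0158 j [ 0.16  0.37  1.64 -0.    1.12  1.73]
[0.0005, 0.0014, 0.0442] [-0.24, -0.03, -0.3]
```

Call:
{"name": "apply_moves", "arguments": {"commands": [[[0.0003,0.0012,0.002,-0.2,0,0,-1],[0,0,0.003,0,0,0,-1],[0,0,0.005,0,0,0,-1],[0,0,0.005,0,0,0,-1],[0,0,0.003,0,0,0,-1]]]}}

```text
time_s: 45.25
ee_pos: [0.5705, 0.1014, 0.1488]
tcp_rot: [2.215, -2.227, -0.0]
ft_force: [-0.4, -1.2, -3.6]
opening: 0.016
```

```bash
python3 -c "
from h import *
st();rows((.571,.1012,.125),-90,1)"
```

```text
t 45.25 p [0.5705 0.1014 0.1488] phi -90.3 tilt [-0.04 -0.04] F [-0.37 -1.21 -3.59] T [ 0.024 -0.052  0.004] e6 -0.0 open 0.016 j [ 0.16  0.39  1.67 -0.    1.08  1.73]
[0.0001, -0.0005, 0.0238] [0.04, -0.04, -0.3]
```

Call:
{"name": "apply_moves", "arguments": {"commands": [[[0,0,0.004,0,0,0,-1],[0,0,0.005,0,0,0,-1],[0,0,0.005,0,0,0,-1],[0,0,0.004,0,0,0,-1],[0,0,0.002,0,0,0,-1]]]}}

```text
time_s: 45.67
ee_pos: [0.5701, 0.1013, 0.1258]
tcp_rot: [2.214, -2.226, -0.001]
ft_force: [0.1, 0.2, -2.8]
opening: 0.016
```

```bash
python3 -c "
from h import *
st();rows((.571,.1012,.1244),-90,1)"
```

```text
t 45.67 p [0.5701 0.1013 0.1258] phi -90.3 tilt [-0.12 -0.05] F [ 0.11  0.18 -2.77] T [-0.013  0.069 -0.031] e6 -0.0 open 0.016 j [ 0.16  0.41  1.7  -0.    1.03  1.73]
[0.0001, -0.0009, 0.0014] [0.12, -0.05, -0.3]
```

Call:
{"name": "apply_moves", "arguments": {"commands": [[[0,-0.0008,0.001,0,0,0,-1],[0,0,0.0005,0,0,0,-1],[0,0,0,0,0,0,-1],[0,0,0,0,0,0,-0.8],[0,0,0,0,0,0,-0.6]]]}}

```text
time_s: 46.08
ee_pos: [0.5717, 0.1014, 0.1252]
tcp_rot: [2.215, -2.227, 0.001]
ft_force: [-0.2, -0.1, 0.4]
opening: 0.0178
```

Call:
{"name": "apply_moves", "arguments": {"commands": [[[0,0,0,0,0,0,-0.4],[0,0,0,0,0,0,-0.2],[0,0,0,0,0,0,-0.1],[0,0,0,0,0,0,0],[0,0,0,0,0,0,0]]]}}

```text
time_s: 46.5
ee_pos: [0.5737, 0.1017, 0.1273]
tcp_rot: [-2.213, 2.224, -0.006]
ft_force: [0.1, 0.5, 0.0]
opening: 0.0457
```

```bash
python3 -c "
from h import *
st()"
```

```text
t 46.5 p [0.5737 0.1017 0.1273] phi -90.3 tilt [0.33 0.02] F [0.11 0.48 0.03] T [0.051 0.021 0.036] e6 -0.0 open 0.0457 j [ 0.16  0.41  1.7  -0.    1.03  1.73]
```

Open clear of the bar; lift straight up.

Call:
{"name": "apply_moves", "arguments": {"commands": [[[0,0,-0.01,0,0,0,0],[0,0,-0.02,0,0,0,0],[0,0,-0.02,0,0,0,0],[0,0,-0.025,0,0,0,0],[0,0,-0.025,0,0,0,0]]]}}

```text
time_s: 46.92
ee_pos: [0.5698, 0.1011, 0.2274]
tcp_rot: [2.211, -2.223, -0.006]
ft_force: [0.7, 0.5, -0.3]
opening: 0.0454
```

Call:
{"name": "apply_moves", "arguments": {"commands": [[[0.03,0.02,-0.01,0,0,0,0],[0.035,0.02,0,0,0,0,0],[0.035,0.02,0,0,0,0,0],[0.02,0.01,0,0,0,0,0],[0,0,0,0,0,0,0]]]}}

```text
time_s: 47.33
ee_pos: [0.5019, -0.0205, 0.2492]
tcp_rot: [-2.216, 2.214, -0.016]
ft_force: [0.3, -0.7, 0.1]
opening: 0.0457
```

Call:
{"name": "apply_moves", "arguments": {"commands": [[[0,0,0,0,0,0,0],[0,0,0,0,0,0,0],[0,0,0,0,0,0,0],[0,0,0,0,0,0,0],[0,0,0,0,0,0,0]]]}}

```text
time_s: 47.75
ee_pos: [0.5038, -0.0185, 0.2513]
tcp_rot: [-2.213, 2.211, -0.019]
ft_force: [0.1, 0.5, 0.1]
opening: 0.0456
```

Run:
```python
from h import *
st()
p,d=get_image("side");cv2.imwrite("pics/s8.png",p[:,:,::-1])
p,d=get_image("top");cv2.imwrite("pics/t8.png",p[:,:,::-1]);np.savez("t8.npz",p=p)
```

```text
t 47.75 p [ 0.5038 -0.0185  0.2513] phi -89.96 tilt [1.04 0.04] F [0.11 0.46 0.14] T [0.008 0.016 0.006] e6 0.0 open 0.0456 j [-0.06  0.18  1.69  0.    1.25  1.51]
```

View pics/s8.png

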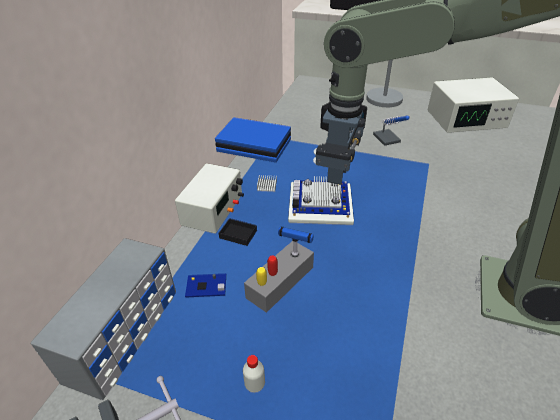

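View pics/t8.png

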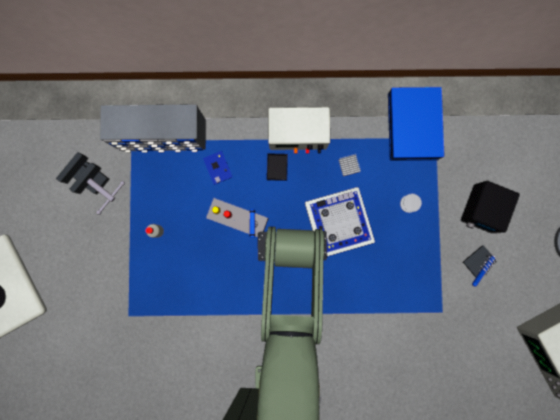

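The side view shows the driver standing in its rack hole at about (295,240), just as at the start. In the top view its bar is at about (252,222), and the other things have not moved. The screws are home by their slot angles and the gripper is free, so I'm handing in.

```bash
python3 -c "
from cell import *
print(job_done())"
```

```text
the job is handed in; nothing more can be done
None
```

I took the driver from its rack and turned all four screws to about half way in the order a, c, b, d. I then turned each to its stop in the same order, put the driver back in its own hole and handed the job in at about 48 s. No verdict was reported.

- **First pass:** the slot angles in the top view put all four screws at about 0.63 to 0.68 rad. The yellow dots read a wider spread, roughly 0.5 to 0.85 rad, with screw c's dot faint. Both are inside the 0.35 to 1.0 rad band.
- **Second pass:** I stopped each screw at about 0.18 to 0.19 N m, by the last joint's torque reading (limit 0.4 N m). The wrist moment sensor was noisier, by about ±0.04 N m, and agreed roughly. The final slot angles (36, 57, 83 and 14° for a, b, c and d) came within 4° of those expected at the 1.3 rad stops.
- **Board load:** the wrist force readings showed only about 1 to 2 N on the bit, and the fingers and arm stayed clear of the board and heat sink.
- **End state:** the last pictures show the driver upright in its hole with its bar where it was at the start. The gripper was open and well clear, and the other things looked unmoved. I judged these by eye and did not measure the driver's final tip position or tilt.

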